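# Seat the flatted lens cell in the soldering jig

## Robot

A 6-joint arm with a two-finger parallel gripper is mounted at the origin on a cart in front of the work surface, level with it; the furniture and walls round the work are solid. World frame = base frame: x ahead of the robot, y to its left, z up, the work surface at z = 0. Lengths are in m, angles in rad, forces in N, time in s.
With the tool pointing down it reaches from about 0.425 to 0.95 m from the base axis. Payload 3.5 kg.
Tool frame: the origin (TCP) lies on the centre line of the jaws, within the pads' length; the fingertips stand tip_extent ahead of it and the grasp point (between the pads) lies 2 mm behind it (tip_extent is the distance from the TCP to the fingertips, in m); z points along the fingers, y is the direction in which the jaws open and shut (so a half turn about z gives the same grasp; the last joint's range is limited). The gripper opens to 85 mm and grips with 20 to 120 N. Pads are 22 mm wide; open, the fingers measure 114 mm over their backs; the gripper's body (76 mm by 85 mm) begins 54 mm behind the grasp point. The pads swing forward as they close: fully open they stand 13 mm farther back than shut.
Start: joints at [1.1, 0.286, 1.577, -0, 1.279, -0.15], TCP at [0.213, 0.641, 0.248] pointing down, gripper open.
Joint ranges: [-2.77, 2.77], [-0.9, 2.22], [0.21, 2.48], [-1.53, 4.67], [0.24, 2.81], [-2.84, 2.84]. Speed limits (rad/s): [2.79, 2.79, 3.14, 3.14, 3.14, 3.14].

## Interface

Orientations are given as a unit quaternion [x, y, z, w].
In Python, from plant import * gives the robot as it stands.
- The arm moves only by the shell command python3 -m crank 'ROWS' [FORCE]. ROWS is JSON, a list of rows, each a list of 7 numbers: the gripper's target within -1 to 1 (shut at 1, half-way at 0, fully open at -1), then the shift along the tool's x, y, z in cm, then the turn, a rotation vector about the tool's x, y, z in degrees. In form: [[fingers, tx, ty, tz, wx, wy, wz], ...]. A call has 1 to 5 rows; each row shifts and turns the commanded pose from where the row before left it, along the tool's axes as they then stand; what a row does not reach is not made up. A row lasts 1/10 s, in which the tool goes at most 50 mm and 8.59 degrees, less where a joint would pass 70% of its speed; a pose out of reach is approached as far as the arm can. A call is refused whole if a number of a shift passes 5 or a number of a turn 8.59, either way. A call with a gripper value outside its range is refused whole. The fingers move at their own pace and stop on an object; FORCE is the grip in N (left out, the last holds). Time passes only in rows, so rows that do not move let the fingers close. It gives the time, the measured TCP pose, the force and the opening at its end, in the units of the state.
- get_state(): the state, without advancing time (a new reading comes with each control period).
- read_camera(name): name is "scene" or "top" or "wrist"; returns a dict with "color" (420x560x3 uint8, red, green, blue), "vfov" (degrees; the focal length in pixels is half the picture's height over the tangent of half this angle, whatever the lens; pixels are square), "cx", "cy" (the principal point, pixels), "cam_to_world" (4x4, takes a point from camera to world coordinates). Camera axes: x right, y up, looking along -z (the intrinsics and any distortion apply to the point x, -y, -z); pixel columns grow to the right and rows downward; lengths in m; the calibration is good to about 2 mm. A picture is of the moment at which its call begins. There is no depth.
- sign_off(): hands the job in, once; it reports no verdict.
Trained networks look in the newest picture that a camera, given by its name, has taken for a name from the list of things; names that differ only in an ending like _2 or _b are one class to them, and where a whole thing is asked for, a point or a joint stands for the part that bears it (a point fixed in the world has none). Each returns a list of dicts, best first, with "p" (0 to 1); they miss things now and then, are a little off and sometimes report something else, mostly with a low value. They report only what shows in the picture. A call takes as long as a camera call. They do not tell look-alikes from the thing itself.
- trace(thing, camera): "pixels" (420x560 bool, what is visible of it) and "location" ([column, row] in pixels, amid what is visible of it).
- place_of(thing, camera): "location" ([column, row] in pixels: a listed point, or the origin of a listed thing).
The state is a dict: "time": time; "qpos": joint angles; "dq": joint speeds; "joint_efforts": joint torques, N m; "eef_pos": TCP position; "tcp_rot": TCP orientation; "contact_force": force on the tool from outside, world axes, zero at the start; "wrist_torque": the same for the moment, N m; "opening": opening from 0.0 (shut) to 1.0 (fully open).
Only numpy, scipy, OpenCV 4.12 (cv2) and the standard library are available. Lean on these libraries where they do the work, as an engineer would, in place of code of your own. Each camera call takes 0.05 s, during which the arm holds its last target.

## Task

Take the large lens cell with the flat out of the wooden rack, lay it down flat on the bench and let go of it; then take it again across its rim, turn it until its flat matches the flat wall of the soldering jig's nest, and lower it in until it sits fully home, and let go. Leave the other two cells standing in the rack and do not disturb the other things on the bench.

Things in the scene. Friction and masses are not known exactly. Their poses are not given: they have to be found in the camera images.
- cell_flat: The large cell with a flat, to be moved: brass ring 54 mm across, 14 mm thick, round a glass lens (acts as a solid disc), one flat 20 mm from its centre, 36 mm long; 0.12 kg. Origin at its centre; x = disc axis (both faces alike), z points to the flat, y runs along it. Starts on edge in a rack slot, flat up, x along the rack's x, centre 35 mm and flat 55 mm above the bench.
- cell_round: A lens cell of the same size but fully round with no flat; stays in its slot. Origin at its centre, 35 mm above the bench, top 62 mm; x is its axis.
- cell_small: A smaller lens cell, 44 mm across, 14 mm thick, with a flat 16 mm from the centre; stays in its slot. Origin at its centre, 30 mm above the bench, top 46 mm; x is its axis.
- cell_rack: Wooden rack, fixed, 164 mm (x) by 74 mm (y); origin at centre of underside. Floor 8 mm thick; side boards along x 40 mm high, 58 mm apart inside, so a cell can be taken only by its faces. Slots at x = -50, 0, +50 mm between 5 mm ribs that reach 26 mm above the bench, 16.4 mm apart. Any cell may be in any slot; 36 mm between faces of neighbours.
- jig: Soldering jig fixed to the bench: aluminium plate 110 mm (x) by 104 mm (y), 10 mm thick, with the nest on top in its middle. Origin at the centre of its underside.
- nest (a point): Centre of the nest's floor, 10 mm above the bench; axes as the jig's. Walls 7 mm high: flat wall on +x, inner face 21.2 mm out, 39 mm long; round wall of inner radius 28.2 mm, 56 degrees either side of -x. The +y and -y sides are open for fingers. The cell lies in it with its flat towards the jig's +x, 1.2 mm free all round; its centre is then 7 mm above this point, its top 14 mm.
- flat_mid (a point): On cell_flat: middle of its flat, 20 mm from the centre along the cell's z.
- nest_flat (a point): Where flat_mid lies when the cell is home: 20 mm from the nest's centre along the jig's x, 17 mm above the bench; axes as the jig's.
- flux_bottle: Standing bottle 48 mm in diameter, 103 mm high, loose; origin at the centre of its underside. Not to be disturbed.
- glass_nugget: Small flat-backed glass nugget 21 mm across, 9 mm high, loose on the bench; origin at the centre of its underside. Not to be disturbed.
- marker: Marker pen lying along its y axis, 124 mm long, 14 mm thick, loose at the back; origin under its middle. Not to be disturbed.
- glass_cutter: Glass cutter lying along its y axis, 136 mm long, 13 mm thick, loose at the back; origin under its middle. Not to be disturbed.
- pliers: Pliers lying flat, 152 mm along their y axis, 59 mm wide, 14 mm high, loose near the front edge; origin under their middle. Not to be disturbed.
- solder_station: Fixed soldering station, a box 135 mm long (x), 105 mm wide (y), 83 mm high, between the robot and the work; origin at the middle of its underside, its far face 76 mm beyond the origin in x. From there the bench top is level to a low wooden frame at x = 0.69.
- iron_stand: Fixed iron stand near the front edge, 113 mm (x) by 75 mm (y), base 16 mm high with a wire coil 108 mm high; origin under its middle.
Mind the look-alikes: they are no part of the job. Leave any orange look-alike of the cell_flat alone.

How it is judged:
On the way:
1. the large flatted cell lies flat on the bench, let go (height (world z) of cell_flat below 0.011 m and (angle between cell_flat's own x axis and vertical below 0.12 rad or angle between cell_flat's own x axis and vertical above 3.02 rad) and contact force between the fingers and cell_flat below 0.05 N and linear speed of cell_flat below 0.03 m/s), for 0.2 s.
At the end, for the whole second after the job is handed in: The large flatted cell lies fully home in the jig's nest: centre within 4 mm of the nest's axis, 5 to 8.5 mm above its floor, level within 0.08 rad, the middle of its flat within 6 mm of its place at the flat wall, at rest. The other two cells are within 20 mm of where they stood in the rack (horizontal distance between cell_flat and nest below 0.004 m and z of cell_flat in the frame of nest between 0.005 and 0.0085 m and (angle between cell_flat's own x axis and vertical below 0.08 rad or angle between cell_flat's own x axis and vertical above 3.06 rad) and distance between flat_mid and nest_flat below 0.006 m and linear speed of cell_flat below 0.02 m/s and distance of each of cell_round, cell_small from where it was at the start of the episode below 0.02 m); the robot touches nothing.
It fails at once if another cell is moved over 30 mm (distance of any of cell_round, cell_small from where it was at the start of the episode above 0.03 m).
It fails at once if a bystander is pushed over 25 mm or the bottle is tipped (distance of any of flux_bottle, glass_nugget, marker, glass_cutter, pliers from where it was at the start of the episode above 0.025 m or angle between flux_bottle's own z axis and vertical above 0.5 rad).
It also fails if it takes over 58 s, if anything falls off the work surface, if the arm or the gripper's body presses on something with over 40 N, if the wrist force passes 120 N, or if a joint passes its speed limit or range.

## Working session

There is one attempt and no reset: what is moved stays moved. The work goes in short steps, Python scripts to look and compute and a shell command to move; the robot and the scene stay as the last step left them, time stands still between calls to the robot, and variables do not carry over. Pictures are saved under pics/ and viewed, and the job is handed in when it is done.

```bash
ls; mkdir -p pics
cat > h.py <<'E'
from plant import *
import numpy as np, cv2
from scipy.spatial.transform import Rotation as R
def shot(cam,fn=None,crop=None,scale=1):
    d=read_camera(cam)
    if fn:
        im=d["color"][:,:,::-1].copy()
        if crop: 
            a,b,c,e=crop; im=im[b:e,a:c]
        im=cv2.resize(im,None,fx=scale,fy=scale,interpolation=cv2.INTER_CUBIC)
        cv2.imwrite("pics/"+fn,im)
    return d
def ray(d,px):
    f=d["color"].shape[0]/2/np.tan(np.radians(d["vfov"])/2)
    v=np.array([(px[0]-d["cx"])/f,-(px[1]-d["cy"])/f,-1.0])
    T=np.array(d["cam_to_world"]); return T[:3,3],T[:3,:3]@v
def at(d,px,z):
    o,v=ray(d,px); return o+v*(z-o[2])/v[2]
def proj(d,P):
    f=d["color"].shape[0]/2/np.tan(np.radians(d["vfov"])/2)
    T=np.array(d["cam_to_world"]); c=T[:3,:3].T@(np.array(P)-T[:3,3])
    return np.array([d["cx"]+f*c[0]/-c[2], d["cy"]-f*c[1]/-c[2]])
E
python3 - <<'E'
from h import *
for c in ["scene","top","wrist"]:
    d=shot(c,c+"0.png"); print(c,d.keys(),d["vfov"],d["cx"],d["cy"],np.round(d["cam_to_world"],3).tolist(), [ (k,v) for k,v in d.items() if k not in("color","vfov","cx","cy","cam_to_world")])
print(get_state())
E
```

```text
pics
scene dict_keys(['color', 'vfov', 'cx', 'cy', 'cam_to_world']) 44.185506103318865 274.24179132701653 205.64310810911894 [[0.554, 0.491, -0.672, -0.499], [-0.832, 0.304, -0.464, -0.715], [-0.023, 0.816, 0.577, 0.927], [0.0, 0.0, 0.0, 1.0]] []
top dict_keys(['color', 'vfov', 'cx', 'cy', 'cam_to_world']) 49.07355327284391 285.24921371606473 216.29760468246027 [[-0.005, 0.998, -0.056, 0.44], [-1.0, -0.006, -0.013, -0.034], [-0.013, 0.056, 0.998, 1.089], [0.0, 0.0, 0.0, 1.0]] []
wrist dict_keys(['color', 'vfov', 'cx', 'cy', 'cam_to_world']) 67.36059459451091 281.43111847156 206.32416781814604 [[0.316, -0.901, -0.299, 0.137], [0.949, 0.299, 0.102, 0.666], [-0.002, -0.316, 0.949, 0.372], [0.0, 0.0, 0.0, 1.0]] []
{'time': 0.15, 'qpos': array([ 1.10001754e+00,  2.86977872e-01,  1.57786054e+00,  3.62472149e-05,
        1.27861131e+00, -1.50002750e-01]), 'dq': array([-0.00120393, -0.00207294, -0.00339648, -0.00071069, -0.00022266,
        0.00032697]), 'joint_efforts': array([ 6.74279800e-04, -4.06603754e+01, -2.93140644e+01, -1.66288160e-04,
        3.95871350e-03,  8.17643553e-07]), 'eef_pos': array([0.2125711 , 0.64013927, 0.24724371]), 'tcp_rot': array([ 1.59706358e-01,  9.87164129e-01, -8.78864095e-04, -3.00124398e-04]), 'contact_force': array([ 0.04999119,  0.72529998, -0.06771304]), 'wrist_torque': array([ 0.05394732, -0.07595193, -0.04043524]), 'opening': 0.9979506321636371}
```

View pics/top0.png

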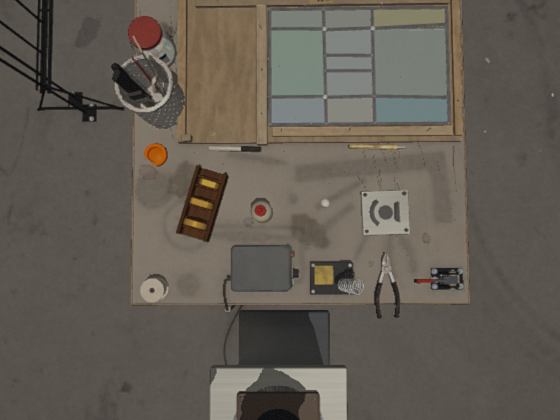

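View pics/scene0.png

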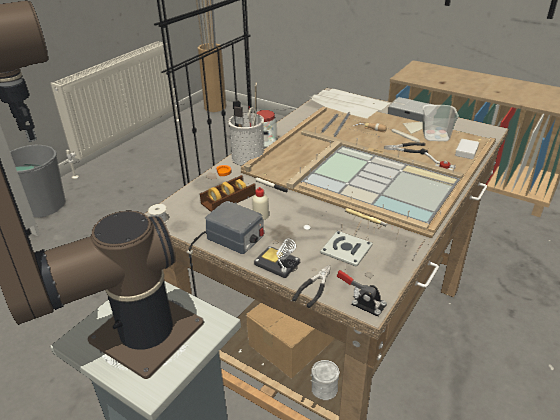

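Run:
```python
from h import *
a=read_camera("top")["color"][:,:,::-1]; b=read_camera("scene")["color"][:,:,::-1]
A=cv2.resize(a[150:255,130:270],None,fx=5,fy=5,interpolation=cv2.INTER_CUBIC)
B=cv2.resize(b[155:225,185:285],None,fx=7,fy=7,interpolation=cv2.INTER_CUBIC)
C=cv2.resize(a[170:255,340:430],None,fx=6,fy=6,interpolation=cv2.INTER_CUBIC)
cv2.imwrite("pics/a.png",A);cv2.imwrite("pics/b.png",B);cv2.imwrite("pics/c.png",C)
```

```text
(no output)
```

View pics/a.png

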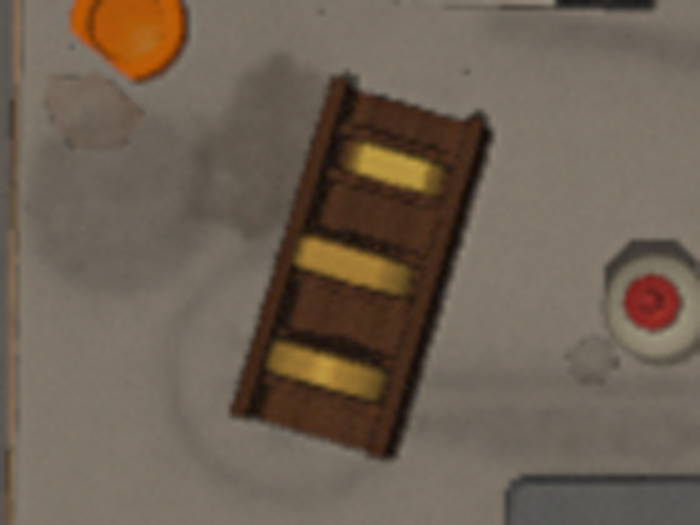

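View pics/b.png

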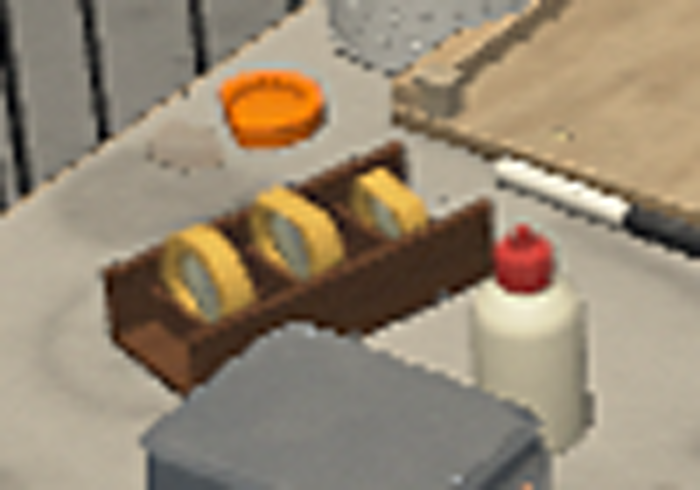

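View pics/c.png

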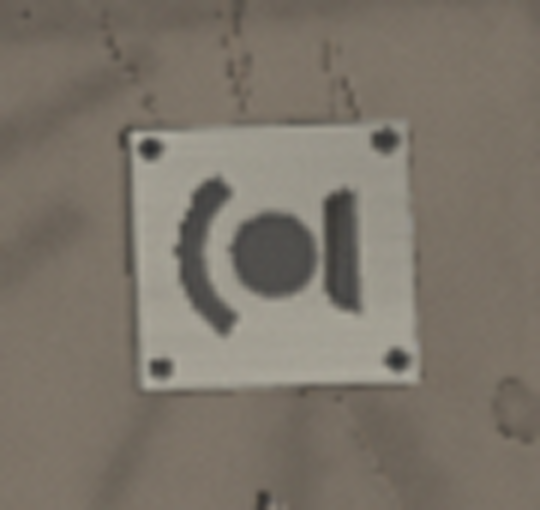

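Run:
```python
from h import *
import plant
print([k for k in dir(plant) if not k.startswith('_')]); print(getattr(plant,'tip_extent',None))
D={c:shot(c) for c in ["top","scene"]}
hsv=cv2.cvtColor(D["top"]["color"],cv2.COLOR_RGB2HSV)
m=cv2.inRange(hsv,(18,110,100),(32,255,255))
sub=np.zeros_like(m); sub[165:240,175:230]=m[165:240,175:230]
n,l,s,c=cv2.connectedComponentsWithStats(sub)
for i in range(1,n):
    if s[i,4]>20: print(s[i],c[i],[np.round(at(D["top"],c[i],z),4) for z in (.046,.055,.062)])
ha=lambda p:print(np.round(p,4))
# jig plate mask
t=trace("jig","top")[0]; print(t["p"],t["location"])
cn=cv2.findContours(t["pixels"].astype(np.uint8),cv2.RETR_EXTERNAL,cv2.CHAIN_APPROX_NONE)[0]
r=cv2.minAreaRect(max(cn,key=len)); print(r); 
for p in cv2.boxPoints(r): ha(at(D["top"],p,.01))
ha(at(D["top"],r[0],.01))
for n in ["cell_rack"]:
  for c in D:
    t=trace(n,c)[0]; print(n,c,t["p"],t["location"])
    cn=cv2.findContours(t["pixels"].astype(np.uint8),cv2.RETR_EXTERNAL,cv2.CHAIN_APPROX_NONE)[0]
    r=cv2.minAreaRect(max(cn,key=len)); print(r)
    for p in cv2.boxPoints(r): ha(at(D[c],p,.04))
```

```text
['Unreachable', 'get_state', 'place_of', 'read_camera', 'sign_off', 'tip_extent', 'trace']
0.017
[200 179  18   9 107] [208.25233645 183.11214953] [array([0.576, 0.155, 0.046]), array([0.5749, 0.1533, 0.055 ]), array([0.5739, 0.1521, 0.062 ])]
[189 198  22  10 132] [199.53030303 202.60606061] [array([0.5314, 0.1747, 0.046 ]), array([0.5306, 0.1729, 0.055 ]), array([0.53  , 0.1715, 0.062 ])]
[184 219  22  10 129] [194.21705426 223.63565891] [array([0.4835, 0.1866, 0.046 ]), array([0.4831, 0.1847, 0.055 ]), array([0.4828, 0.1832, 0.062 ])]
0.8 [382.5, 213.0]
((385.02685546875, 212.14471435546875), (44.08674621582031, 47.250667572021484), 87.61405944824219)
[ 0.5594 -0.1976  0.01  ]
[ 0.5634 -0.3083  0.01  ]
[ 0.4599 -0.3106  0.01  ]
[ 0.4559 -0.2004  0.01  ]
[ 0.5095 -0.2543  0.01  ]
cell_rack top 0.6 [201.4, 200.9]
((202.28309631347656, 203.7320556640625), (34.48122787475586, 70.48942565917969), 16.50436019897461)
[0.4634 0.2301 0.04  ]
[0.6189 0.1851 0.04  ]
[0.5956 0.1087 0.04  ]
[0.4406 0.1542 0.04  ]
cell_rack scene 0.81 [227.7, 194.6]
((227.51461791992188, 193.45986938476562), (24.346118927001953, 55.27716827392578), 64.98310089111328)
[0.4608 0.2336 0.04  ]
[0.6538 0.1829 0.04  ]
[0.5648 0.0788 0.04  ]
[0.3886 0.1326 0.04  ]
```

```bash
cat >> h.py <<'E'
def plan(pos,Rt,n,rel=False):
    """print n rows from measured pose to target pose (linear pos, slerp)"""
    s=get_state(); p0=np.array(s["eef_pos"]); R0=R.from_quat(s["tcp_rot"])
    Rt=Rt if Rt is not None else R0
    dv=(R0.inv()*Rt).as_rotvec(); 
    Rc=R0; p=p0.copy(); pos=np.array(pos)
    print("from",np.round(p0,4),"dist mm",round(np.linalg.norm(pos-p0)*1000,1),"turn deg",round(np.degrees(np.linalg.norm(dv)),2))
    for i in range(n):
        step=(p0+(pos-p0)*(i+1)/n)-p
        t=np.round(Rc.inv().apply(step)*100,2); w=np.round(np.degrees(dv/n),2)
        p=p+Rc.apply(t/100); Rc=Rc*R.from_rotvec(np.radians(w))
        print([*t,*w])
def down(yaw):
    """tool down, tool y at world yaw (deg)"""
    y=np.array([np.cos(np.radians(yaw)),np.sin(np.radians(yaw)),0]); z=np.array([0,0,-1.]); x=np.cross(y,z)
    return R.from_matrix(np.stack([x,y,z],1))
E
python3 -c "
from h import *
plan([.53,.17,.20],down(-16.3),13)"
```

```text
from [0.2128 0.6406 0.2483] dist mm 569.5 turn deg 87.92
[np.float64(-3.46), np.float64(-2.67), np.float64(0.37), np.float64(-0.0), np.float64(0.0), np.float64(6.76)]
[np.float64(-3.74), np.float64(-2.24), np.float64(0.37), np.float64(-0.0), np.float64(0.0), np.float64(6.76)]
[np.float64(-3.99), np.float64(-1.78), np.float64(0.37), np.float64(-0.0), np.float64(0.0), np.float64(6.76)]
[np.float64(-4.16), np.float64(-1.3), np.float64(0.38), np.float64(-0.0), np.float64(0.0), np.float64(6.76)]
[np.float64(-4.29), np.float64(-0.8), np.float64(0.37), np.float64(-0.0), np.float64(0.0), np.float64(6.76)]
[np.float64(-4.36), np.float64(-0.3), np.float64(0.37), np.float64(-0.0), np.float64(0.0), np.float64(6.76)]
[np.float64(-4.36), np.float64(0.23), np.float64(0.37), np.float64(-0.0), np.float64(0.0), np.float64(6.76)]
[np.float64(-4.3), np.float64(0.73), np.float64(0.37), np.float64(-0.0), np.float64(0.0), np.float64(6.76)]
[np.float64(-4.19), np.float64(1.24), np.float64(0.37), np.float64(-0.0), np.float64(0.0), np.float64(6.76)]
[np.float64(-4.01), np.float64(1.72), np.float64(0.38), np.float64(-0.0), np.float64(0.0), np.float64(6.76)]
[np.float64(-3.78), np.float64(2.18), np.float64(0.37), np.float64(-0.0), np.float64(0.0), np.float64(6.76)]
[np.float64(-3.5), np.float64(2.61), np.float64(0.37), np.float64(-0.0), np.float64(0.0), np.float64(6.76)]
[np.float64(-3.17), np.float64(3.0), np.float64(0.37), np.float64(-0.0), np.float64(0.0), np.float64(6.76)]
```

Candidates in the top picture are:
- the orange look-alike at (156,154)
- the far cell at (208,183), which is the small one
- the middle cell at (200,203), which is large with a flat top
- the near cell at (194,224), which is round

The close crops show the flat on the middle brass cell, so I choose that one. Moving over the rack.

```bash
python3 -m crank '[[0.1,-3.5,-2.7,0.4,0,0,6.8],[0.1,-3.7,-2.2,0.4,0,0,6.8],[0.1,-4.0,-1.8,0.4,0,0,6.8],[0.1,-4.2,-1.3,0.4,0,0,6.8],[0.1,-4.3,-0.8,0.4,0,0,6.8]]' 
python3 -m crank '[[0.1,-4.4,-0.3,0.4,0,0,6.8],[0.1,-4.4,0.2,0.4,0,0,6.8],[0.1,-4.3,0.7,0.4,0,0,6.8],[0.1,-4.2,1.2,0.4,0,0,6.8],[0.1,-4.0,1.7,0.4,0,0,6.8]]' 
python3 -m crank '[[0.1,-3.8,2.2,0.4,0,0,6.8],[0.1,-3.5,2.6,0.4,0,0,6.8],[0.1,-3.2,3.0,0.4,0,0,6.6],[0.1,0,0,0,0,0,0],[0.1,0,0,0,0,0,0]]'
python3 - <<'E'
from h import *
d=shot("wrist","w1.png")
s=get_state(); print(s["eef_pos"],s["tcp_rot"],s["opening"],s["contact_force"],s["qpos"])
for P in ([.53,.17,.055],[.578,.156,.046],[.482,.184,.062]): print(proj(d,P))
for n in ["cell_flat","flat_mid","cell_round","cell_small","cell_rack"]:
    for r in place_of(n,"wrist")[:2]: print(n,r["p"],r["location"])
E
```

```text
time: 2.6
eef_pos: [0.3357, 0.4576, 0.2284]
tcp_rot: [0.443, 0.896, 0.0, 0.0]
contact_force: [0.5, 0.5, -0.1]
opening: 0.45
time: 3.1
eef_pos: [0.4563, 0.2748, 0.2085]
tcp_rot: [0.686, 0.727, 0.0, 0.0]
contact_force: [0.2, -0.0, 0.1]
opening: 0.446
time: 3.6
eef_pos: [0.5281, 0.166, 0.1962]
tcp_rot: [0.802, 0.597, -0.0, -0.0]
contact_force: [0.5, -0.0, -0.1]
opening: 0.453
[0.52762415 0.16689681 0.19629789] [ 8.01593532e-01  5.97869295e-01 -8.55208563e-05 -3.27965121e-04] 0.4551976500531832 [ 0.1095702  -0.53433334 -0.30784943] [1.22795910e-01 6.90095919e-02 1.92450119e+00 5.31881945e-04
 1.14855533e+00 4.11693309e-01]
[281.19716715 194.209426  ]
[336.32910205 191.05589076]
[223.0321422  196.88790339]
cell_flat 0.75 [371.6, 15.9]
cell_flat 0.65 [280.8, 179.7]
flat_mid 0.86 [284.6, 184.4]
flat_mid 0.77 [355.0, 3.4]
cell_round 0.95 [232.6, 184.0]
cell_round 0.52 [418.4, 203.8]
cell_small 0.73 [336.2, 182.2]
cell_rack 0.79 [285.4, 176.4]
```

View pics/w1.png

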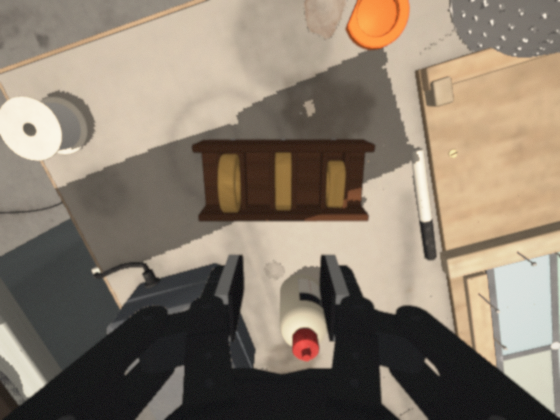

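Run:
```python
from h import *
d=shot("wrist")
hsv=cv2.cvtColor(d["color"],cv2.COLOR_RGB2HSV)
m=cv2.inRange(hsv,(15,70,70),(32,255,255)); sub=np.zeros_like(m); sub[145:218,205:360]=m[145:218,205:360]
n,l,s,c=cv2.connectedComponentsWithStats(sub)
for i in range(1,n):
    if s[i,4]>60: print(s[i],c[i],[np.round(at(d,c[i],z),4) for z in (.046,.055,.062)])
for p in [(192,143),(374,143),(366,219),(200,219)]: print(np.round(at(d,p,.04),4))
print(proj(d,get_state()["eef_pos"]))
im=d["color"][:,:,::-1][120:240,170:400]; cv2.imwrite("pics/w1c.png",cv2.resize(im,None,fx=3.4,fy=3.4,interpolation=cv2.INTER_CUBIC))
```

```text
[ 218  155   25   59 1305] [230.27049808 184.09272031] [array([0.4872, 0.1914, 0.046 ]), array([0.4893, 0.1931, 0.055 ]), array([0.4909, 0.1945, 0.062 ])]
[ 276  154   18   58 1015] [284.32610837 182.27192118] [array([0.5344, 0.1792, 0.046 ]), array([0.535 , 0.1813, 0.055 ]), array([0.5354, 0.183 , 0.062 ])]
[326 162  22  48 915] [336.11803279 185.39453552] [array([0.5784, 0.1631, 0.046 ]), array([0.5776, 0.1658, 0.055 ]), array([0.5769, 0.1679, 0.062 ])]
[0.4658 0.2351 0.04  ]
[0.6201 0.1895 0.04  ]
[0.5988 0.1209 0.04  ]
[0.4467 0.1659 0.04  ]
[279.71885381 289.28476462]
```

View pics/w1c.png

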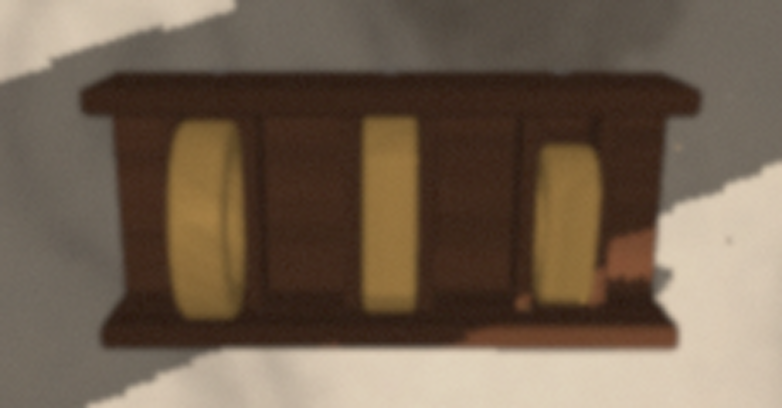

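Run:
```python
from h import *
d=shot("wrist"); s=get_state(); Rt=R.from_quat(s["tcp_rot"]); p=s["eef_pos"]
im=d["color"][:,:,::-1].copy()
for sx in(-.011,.011):
  for sy in (-.0193,.0193):
    for z in (.017,0):
      q=proj(d,p+Rt.apply([sx,sy,z])); print(sx,sy,z,q); cv2.circle(im,tuple(int(round(v)) for v in q),2,(0,0,255) if z else (0,255,0),-1)
T=np.array(d["cam_to_world"]); print("cam in tool",np.round(Rt.inv().apply(T[:3,3]-p),4), np.round(Rt.inv().as_matrix()@T[:3,:3],3).tolist())
cv2.imwrite("pics/w2c.png",cv2.resize(im[220:420,160:400],None,fx=3,fy=3))
d=shot("top","t2.png",(150,140,350,290),4)
```

```text
-0.011 -0.0193 0.017 [242.91699059 289.12994064]
-0.011 -0.0193 0 [238.73847877 309.5367533 ]
-0.011 0.0193 0.017 [316.89319554 289.11123022]
-0.011 0.0193 0 [320.76194357 309.51458496]
0.011 -0.0193 0.017 [241.21536224 251.00646906]
0.011 -0.0193 0 [236.63743469 268.06453302]
0.011 0.0193 0.017 [318.4523745  250.98943656]
0.011 0.0193 0 [322.68904097 268.0443092 ]
cam in tool [ 0.0819  0.0008 -0.1254] [[-0.0, 0.949, 0.316], [1.0, 0.0, -0.0], [-0.0, 0.316, -0.949]]
```

View pics/w2c.png

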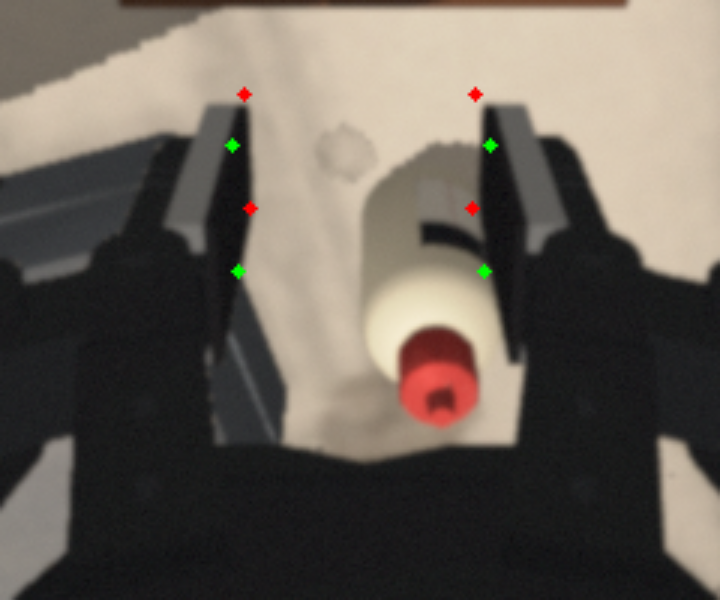

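View pics/t2.png

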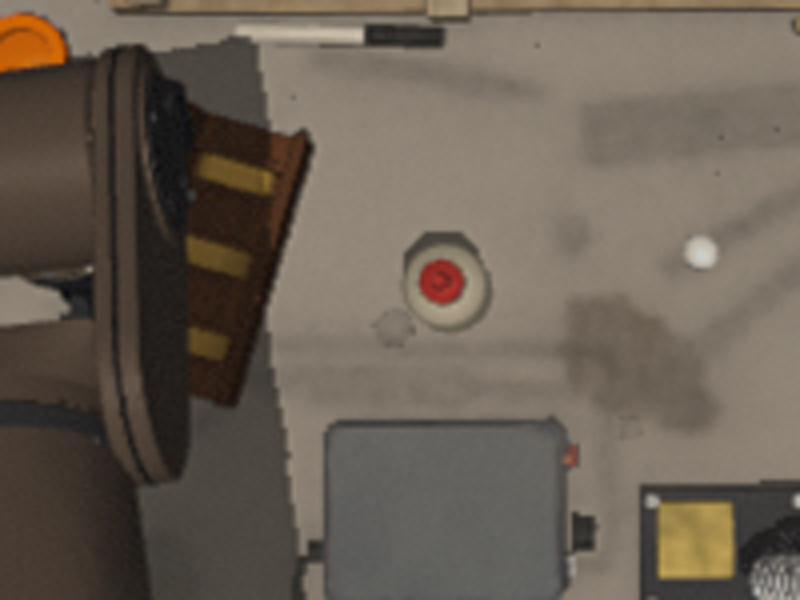

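Run:
```python
from h import *
D={c:shot(c) for c in ["top","scene","wrist"]}
for c,d in D.items():
    hsv=cv2.cvtColor(d["color"],cv2.COLOR_RGB2HSV)
    m=cv2.inRange(hsv,(0,150,60),(6,255,255))|cv2.inRange(hsv,(174,150,60),(180,255,255))
    n,l,s,cc=cv2.connectedComponentsWithStats(m)
    for i in range(1,n):
        if s[i,4]>25: print(c,s[i],cc[i],np.round(at(d,cc[i],.09),4),np.round(at(d,cc[i],.1),4))
    cv2.imwrite(f"pics/n_{c}.png",d["color"][:,:,::-1])
for px in [(228.6,187.1),(226.7,184.6),(228.6,187.9)]: print(at(D["scene"],px,.055))
for c,d in D.items(): print(c, proj(d,[.5306,.1729,.055]),proj(d,[.535,.181,.055]))
```

```text
top [128  16  33  33 740] [144.90135135  31.38243243] [0.9124 0.2905 0.09  ] [0.9077 0.2872 0.1   ]
top [255 205  11  11  88] [260.01136364 209.94318182] [0.5108 0.0337 0.09  ] [0.51  0.033 0.1  ]
top [417 279  16   4  53] [424.45283019 280.24528302] [ 0.3571 -0.32    0.09  ] [ 0.358  -0.3172  0.1   ]
scene [500 108  16  20 133] [507.38345865 117.72932331] [ 1.376  -0.4536  0.09  ] [ 1.3536 -0.4567  0.1   ]
scene [257 110  17  12 105] [266.11428571 114.6952381 ] [0.9503 0.3092 0.09  ] [0.933 0.297 0.1  ]
scene [486 140  19  45 107] [497.00934579 159.74766355] [ 1.0532 -0.5001  0.09  ] [ 1.0347 -0.5027  0.1   ]
scene [440 161  10   8  47] [444.27659574 164.70212766] [ 0.9386 -0.3705  0.09  ] [ 0.9214 -0.3747  0.1   ]
scene [255 187   8  10  59] [258.83050847 192.06779661] [0.5097 0.0335 0.09  ] [0.4977 0.0245 0.1   ]
scene [337 271  16  14 109] [344.26605505 277.00917431] [ 0.3221 -0.3419  0.09  ] [ 0.3123 -0.3464  0.1   ]
wrist [293 330  26  31 635] [305.16692913 344.98267717] [0.5128 0.038  0.09  ] [0.5145 0.0469 0.1   ]
[0.52544977 0.16029256 0.055     ]
[0.53361727 0.17409393 0.055     ]
[0.52187507 0.15752178 0.055     ]
top [199.53728564 202.6261258 ] [195.97689054 200.7091583 ]
scene [226.40532887 185.15989041] [225.22483986 183.76336909]
wrist [281.5829603  191.92354867] [283.77923985 181.93575093]
```

```bash
python3 -c "
from h import *
plan([.5315,.1745,.075],down(-16.3),3)
print(get_state()['eef_pos'])"
```

```text
from [0.5278 0.167  0.1964] dist mm 121.7 turn deg 0.25
[np.float64(0.28), np.float64(0.05), np.float64(4.05), np.float64(0.0), np.float64(-0.0), np.float64(-0.08)]
[np.float64(0.27), np.float64(0.05), np.float64(4.04), np.float64(0.0), np.float64(-0.0), np.float64(-0.08)]
[np.float64(0.28), np.float64(0.04), np.float64(4.05), np.float64(0.0), np.float64(-0.0), np.float64(-0.08)]
[0.52776419 0.16697503 0.1963672 ]
```

```bash
python3 -m crank '[[0.1,0.3,0.05,4.0,0,0,0],[0.1,0.3,0.05,4.0,0,0,0],[0.1,0.25,0.05,4.0,0,0,0],[0.1,0,0,0,0,0,0],[0.1,0,0,0,0,0,0]]'; python3 -c "
from h import *
shot('wrist','w3.png'); shot('scene','s3.png',(160,110,320,230),4.5)"
```

```text
time: 4.7
eef_pos: [0.5315, 0.1744, 0.0763]
tcp_rot: [0.802, 0.598, -0.001, -0.0]
contact_force: [0.4, -0.7, 0.4]
opening: 0.45
```

View pics/w3.png

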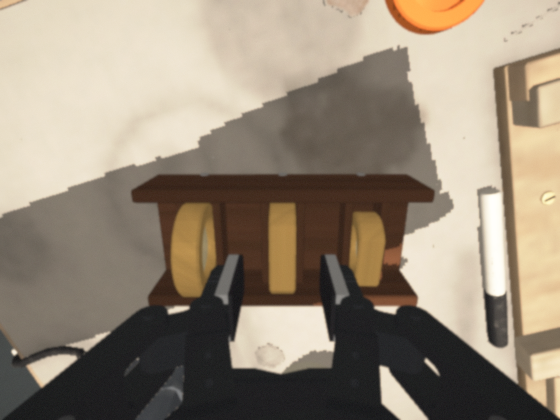

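View pics/s3.png

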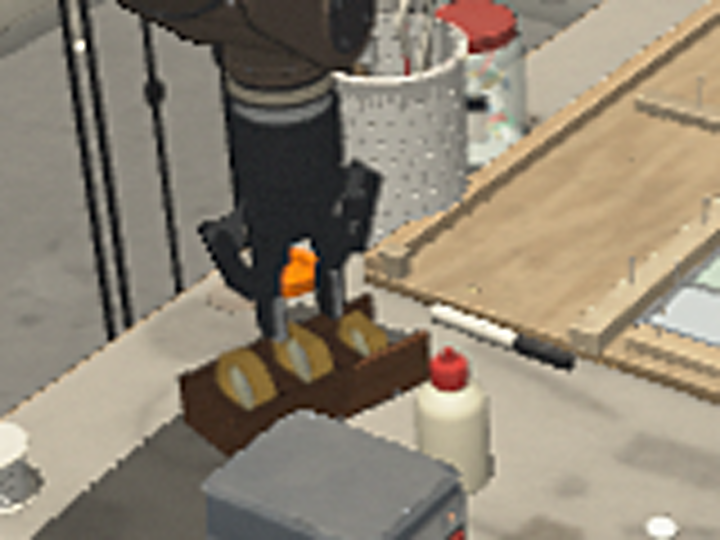

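```bash
python3 -c "
from h import *
d=shot('wrist'); p=get_state()['eef_pos']
print(proj(d,[p[0],p[1],.055]), at(d,(283,249),.055),at(d,(283,203),.055),at(d,(283,295),.055))
Rt=R.from_quat(get_state()['tcp_rot'])
for x in(-.011,.011): print(proj(d,p+Rt.apply([x,.0193,.012])))
print(at(d,(260,434-0),.04))
"
```

```text
[279.82330825 263.52430783] [0.53788023 0.18231701 0.055     ] [0.54506259 0.2065429  0.055     ] [0.52993385 0.15551408 0.055     ]
[318.15381888 294.77876353]
[319.81200758 255.6360888 ]
[0.47814513 0.03879342 0.04      ]
```

```bash
python3 -c "
from h import *
d=shot('wrist'); 
u=np.array([.2807,.9598,0])
for c in ([.5306,.173,0],[.535,.18,0]):
  c=np.array(c)
  for o,z in ((27,.035),(25.5,.044),(18,.055),(-18,.055),(-25.5,.044),(-27,.035)): print(o,proj(d,c+u*o/1000+[0,0,z]))
"
```

```text
27 [274.50322504 207.83841835]
25.5 [274.27761768 215.72585706]
18 [274.11037464 236.61793701]
-18 [274.92834364 296.44132949]
-25.5 [275.34288681 296.46551875]
-27 [275.55984481 290.07871201]
27 [278.35664139 194.36799341]
25.5 [278.31220749 201.72671781]
18 [278.34574554 222.23655707]
-18 [278.89744147 283.86951881]
-25.5 [279.04252028 284.76521629]
-27 [279.09003159 278.84112881]
```

```bash
python3 -m crank '[[0.1,0,0,1.4,0,0,0],[0.1,0,0,1.3,0,0,0],[0.1,0,0,0,0,0,0],[0.5,0,0,0,0,0,0],[1,0,0,0,0,0,0]]' 40; python3 -m crank '[[1,0,0,0,0,0,0],[1,0,0,0,0,0,0],[1,0,0,0,0,0,0]]'; python3 -c "
from h import *
shot('wrist','w4.png'); print(get_state()['eef_pos'],get_state()['opening'],get_state()['contact_force'])"
```

```text
time: 5.4
eef_pos: [0.5317, 0.1744, 0.0493]
tcp_rot: [0.802, 0.598, -0.0, -0.0]
contact_force: [0.3, -0.2, -0.8]
opening: 0.153
time: 5.7
eef_pos: [0.5317, 0.1744, 0.0494]
tcp_rot: [0.802, 0.598, 0.0, 0.0]
contact_force: [0.6, -0.5, -1.3]
opening: 0.156
[0.53174108 0.17438425 0.04937341] 0.15341213742056423 [-0.1916563  -0.95559738 -1.47211877]
```

View pics/w4.png

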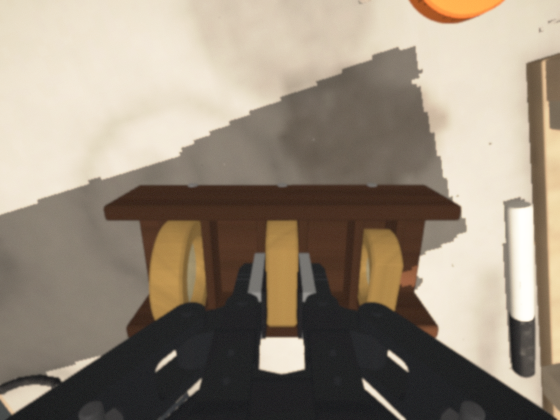

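```bash
python3 -m crank '[[1,0,0,-3,0,0,0],[1,0,0,-4,0,0,0],[1,0,0,-4,0,0,0],[1,0,0,-3,0,0,0]]'; python3 -c "
from h import *
plan([.575,-.04,.19],down(-16),6)
shot('wrist','w5.png')
print(get_state()['opening'])"
```

```text
time: 6.15
eef_pos: [0.5324, 0.1746, 0.1923]
tcp_rot: [0.802, 0.598, 0.001, 0.001]
contact_force: [0.1, -0.0, -0.8]
opening: 0.152
from [0.5324 0.1746 0.1923] dist mm 218.8 turn deg 0.61
[np.float64(-3.23), np.float64(1.7), np.float64(0.04), np.float64(0.03), np.float64(-0.01), np.float64(-0.1)]
[np.float64(-3.22), np.float64(1.7), np.float64(0.03), np.float64(0.03), np.float64(-0.01), np.float64(-0.1)]
[np.float64(-3.24), np.float64(1.69), np.float64(0.04), np.float64(0.03), np.float64(-0.01), np.float64(-0.1)]
[np.float64(-3.23), np.float64(1.68), np.float64(0.04), np.float64(0.03), np.float64(-0.01), np.float64(-0.1)]
[np.float64(-3.24), np.float64(1.68), np.float64(0.03), np.float64(0.03), np.float64(-0.01), np.float64(-0.1)]
[np.float64(-3.24), np.float64(1.67), np.float64(0.04), np.float64(0.03), np.float64(-0.01), np.float64(-0.1)]
0.1513994402231542
```

View pics/w5.png

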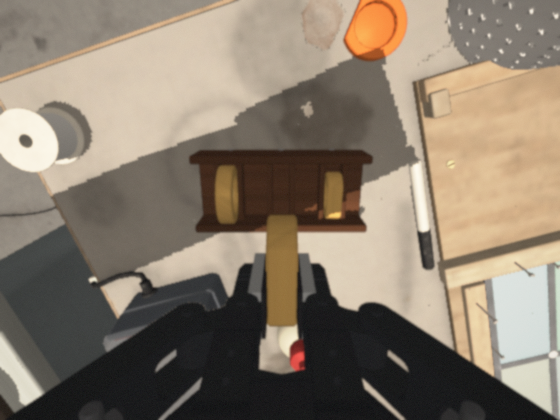

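The cell is held in the jaws, and the other two still stand at (228,194) and (333,195). Next I carry it to the free patch of bench and start tilting.

```bash
python3 -m crank '[[1,-3.2,1.7,0,0,0,0],[1,-3.2,1.7,0,0,0,0],[1,-3.2,1.7,0,0,0,0],[1,-3.2,1.7,0,0,0,0],[1,-3.2,1.7,0,0,0,0]]'; python3 -m crank '[[1,-3.2,1.7,0,0,0,0],[1,0,0,0,8,0,0],[1,0,0,0,8,0,0],[1,0,0,0,8,0,0],[1,0,0,0,8,0,0]]';python3 -m crank '[[1,0,0,0,8,0,0],[1,0,0,0,8,0,0],[1,0,0,0,0,0,0]]'; python3 -c "
from h import *
s=get_state();print(s['qpos'],s['opening']); Rt=R.from_quat(s['tcp_rot']);print(Rt.as_matrix().round(3))
shot('wrist','w6.png');shot('scene','s6.png',(200,110,380,250),4.3);shot('top','t6.png',(200,130,400,280),4)
"
```

```text
time: 6.7
eef_pos: [0.5674, -0.0044, 0.1889]
tcp_rot: [0.802, 0.598, 0.0, -0.0]
contact_force: [-1.2, -0.3, -1.2]
opening: 0.154
time: 7.2
eef_pos: [0.5752, -0.039, 0.1895]
tcp_rot: [0.77, 0.574, -0.166, -0.223]
contact_force: [0.7, -0.6, -1.1]
opening: 0.149
time: 7.5
eef_pos: [0.5746, -0.0391, 0.1846]
tcp_rot: [0.732, 0.545, -0.245, -0.328]
contact_force: [0.4, -0.7, -1.6]
opening: 0.16
[-0.25472334  0.5647419   1.47183256  0.02819824  1.94826666  0.03411984] 0.16024941968844292
[[ 0.286  0.637 -0.716]
 [ 0.958 -0.19   0.214]
 [-0.    -0.747 -0.665]]
```

View pics/s6.png

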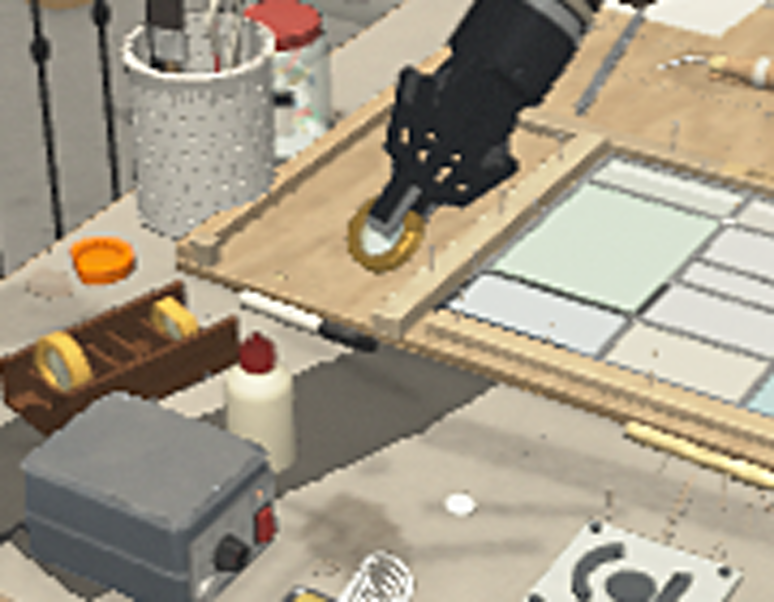

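View pics/t6.png

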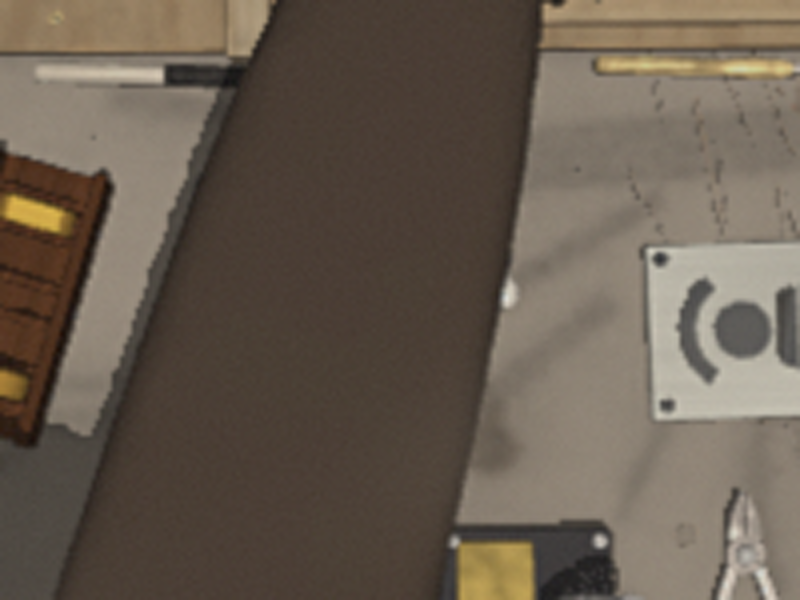

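```bash
python3 -m crank '[[1,-0.4,2.8,2.5,0,0,0],[1,-0.4,2.8,2.5,0,0,0],[1,-0.3,2.8,2.5,0,0,0],[1,0,2.4,2.1,0,0,0],[1,0,0,0,0,0,0]]';python3 -m crank '[[1,0,0.1,0.1,0,0,0],[1,0,0.1,0.1,0,0,0],[1,0,0,0,0,0,0]]'
```

```text
time: 8.15
eef_pos: [0.5696, -0.0486, 0.0418]
tcp_rot: [0.731, 0.545, -0.245, -0.328]
contact_force: [-0.4, 0.2, -2.1]
opening: 0.153
time: 8.45
eef_pos: [0.5738, -0.0497, 0.0445]
tcp_rot: [0.733, 0.547, -0.242, -0.324]
contact_force: [0.5, -0.2, -1.0]
opening: 0.153
```

```bash
python3 -m crank '[[1,0,0,0,0,0,0],[1,0,0,0,0,0,0]]';python3 -c "
from h import *
s=get_state();print(s['qpos'],s['dq'],s['eef_pos'],s['contact_force'],s['joint_efforts'])
shot('scene','s7.png',(200,110,380,250),4.3);shot('wrist','w7.png')
"
```

```text
time: 8.65
eef_pos: [0.5728, -0.0496, 0.043]
tcp_rot: [0.733, 0.546, -0.243, -0.325]
contact_force: [-0.8, 0.1, -1.6]
opening: 0.156
[-0.26895213  0.74094101  1.49237584  0.01534964  1.74405519  0.01630673] [ 0.0008713   0.00895215  0.00496371 -0.00158892  0.00013466  0.00103239] [ 0.57283994 -0.04958625  0.04301108] [-0.77393011  0.06314005 -1.61691892] [ 1.04716304e-02 -4.99665105e+01 -2.24766845e+01  3.26102343e-02
  1.89564899e+00 -1.66680813e-03]
```

View pics/s7.png

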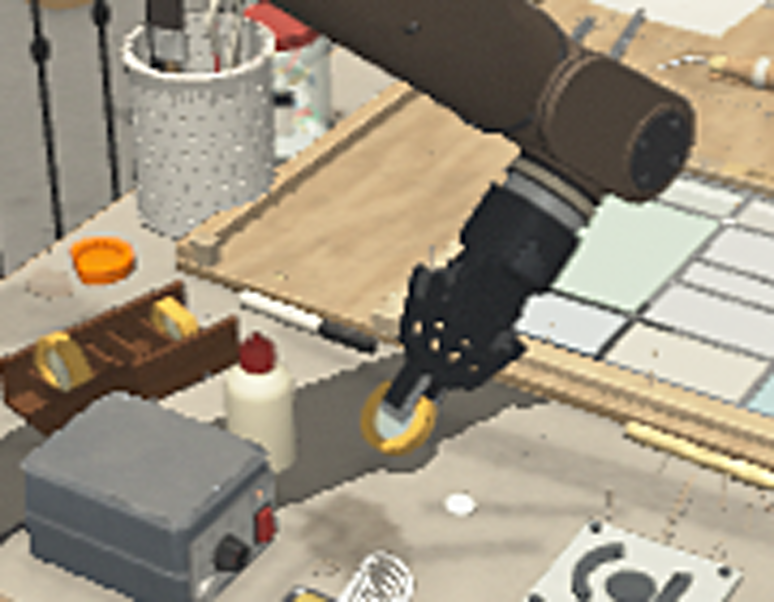

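View pics/w7.png

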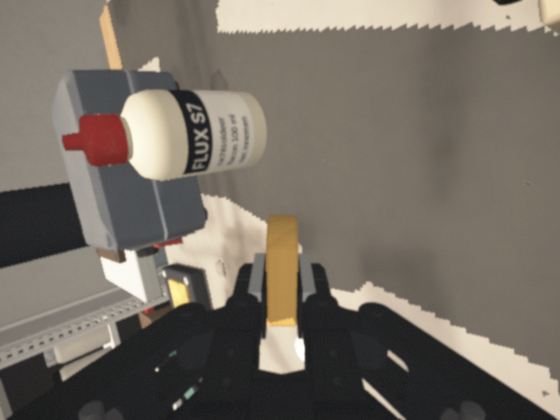

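```bash
python3 -c "
from h import *
p=get_state()['eef_pos'];plan([p[0],p[1],.034],None,2)"; python3 -m crank '[[1,0,0.3,0.3,0,0,0],[1,0,0.3,0.3,0,0,0],[1,0,0,0,0,0,0],[1,0,0,0,0,0,0]]'; python3 -c "
from h import *
s=get_state();print(s['eef_pos'],s['contact_force'])"
```

```text
from [ 0.5725 -0.0495  0.0425] dist mm 8.5 turn deg 0.0
[np.float64(0.0), np.float64(0.31), np.float64(0.28), np.float64(0.0), np.float64(0.0), np.float64(0.0)]
[np.float64(0.0), np.float64(0.32), np.float64(0.29), np.float64(0.0), np.float64(0.0), np.float64(0.0)]
time: 9.15
eef_pos: [0.5716, -0.0492, 0.033]
tcp_rot: [0.732, 0.546, -0.243, -0.326]
contact_force: [0.3, -0.3, -2.4]
opening: 0.155
[ 0.57156655 -0.04924339  0.03303274] [ 0.32533814 -0.3048232  -2.44992556]
```

```bash
python3 -m crank '[[1,0,0.1,0.1,0,0,0],[1,0,0,0,0,0,0],[1,0,0,0,0,0,0]]'; python3 -m crank '[[1,0,0.1,0.1,0,0,0],[1,0,0,0,0,0,0],[1,0,0,0,0,0,0]]'
```

```text
time: 9.45
eef_pos: [0.5719, -0.0493, 0.0322]
tcp_rot: [0.732, 0.546, -0.243, -0.326]
contact_force: [-0.1, 0.3, -0.8]
opening: 0.151
time: 9.75
eef_pos: [0.572, -0.0493, 0.0317]
tcp_rot: [0.732, 0.546, -0.243, -0.326]
contact_force: [0.7, -0.2, 3.7]
opening: 0.149
```

```bash
python3 -m crank '[[0.5,0,0,0,0,0,0],[0.5,0,0,-0.3,0,0,0],[0.5,0,0,-1,0,0,0],[0.5,0,0,-2.5,0,0,0],[0.4,0,0,-4,0,0,0]]'; python3 -m crank '[[0.4,0,0,-4,0,0,0],[0,0,0,-2,0,0,0],[0,0,0,0,0,0,0]]';  python3 -c "
from h import *
s=get_state();print(s['eef_pos'],s['contact_force'])
shot('scene','s8.png',(200,110,380,250),4.3);shot('wrist','w8.png');shot('top','t8.png')
"
```

```text
time: 10.25
eef_pos: [0.6261, -0.0654, 0.0817]
tcp_rot: [0.731, 0.545, -0.245, -0.328]
contact_force: [0.7, 0.0, 0.0]
opening: 0.301
time: 10.55
eef_pos: [0.6731, -0.0797, 0.1265]
tcp_rot: [0.734, 0.547, -0.241, -0.323]
contact_force: [-0.1, -0.3, 1.1]
opening: 0.499
[ 0.67306375 -0.0797186   0.12646616] [-0.09233154 -0.33074575  1.08026462]
```

View pics/s8.png

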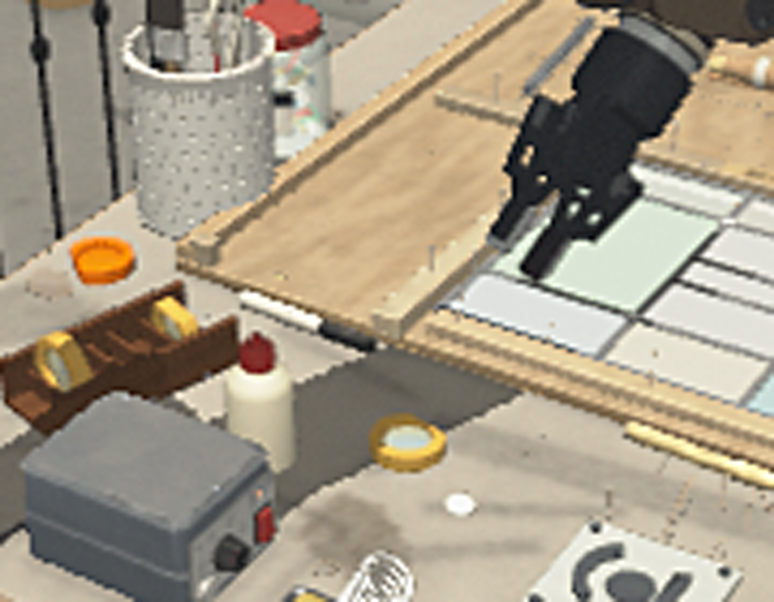

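View pics/w8.png

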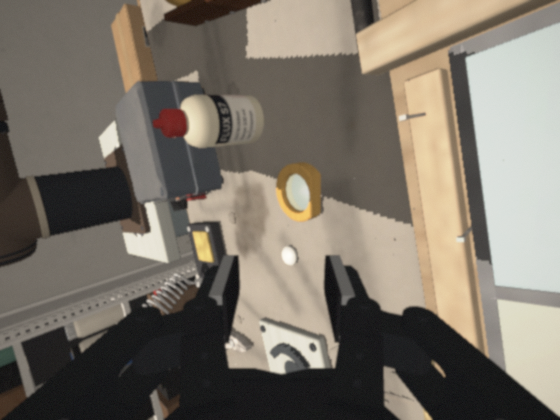

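```bash
python3 -c "
from h import *
plan([.59,-.055,.23],down(-16.2),6)"
```

```text
from [ 0.669  -0.0782  0.1216] dist mm 136.1 turn deg 48.14
[np.float64(-0.01), np.float64(-2.26), np.float64(-0.18), np.float64(-8.02), np.float64(-0.03), np.float64(-0.06)]
[np.float64(0.0), np.float64(-2.21), np.float64(-0.5), np.float64(-8.02), np.float64(-0.03), np.float64(-0.06)]
[np.float64(0.0), np.float64(-2.13), np.float64(-0.8), np.float64(-8.02), np.float64(-0.03), np.float64(-0.06)]
[np.float64(0.0), np.float64(-1.99), np.float64(-1.09), np.float64(-8.02), np.float64(-0.03), np.float64(-0.06)]
[np.float64(0.0), np.float64(-1.82), np.float64(-1.35), np.float64(-8.02), np.float64(-0.03), np.float64(-0.06)]
[np.float64(0.01), np.float64(-1.61), np.float64(-1.6), np.float64(-8.02), np.float64(-0.03), np.float64(-0.06)]
```

View pics/t8.png

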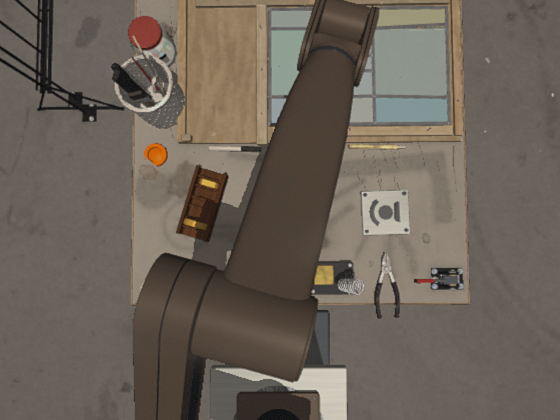

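```bash
python3 -m crank '[[0,0,-2.2,-0.2,-8,0,0],[-1,0,-2.2,-0.5,-8,0,0],[-1,0,-2.1,-0.8,-8,0,0],[-1,0,-2,-1.1,-8,0,0],[-1,0,-1.8,-1.3,-8,0,0]]'; python3 -m crank '[[-1,0,-1.6,-1.6,-8,0,0],[-1,0,0,0,0,0,-8.2],[-1,0,0,0,0,0,-8.2],[-1,0,0,0,0,0,-8.2],[-1,0,0,0,0,0,-8.2]]';python3 -m crank '[[-1,0,0,0,0,0,-8.2],[-1,0,0,0,0,0,-8.2],[-1,0,0,0,0,0,-8.2],[-1,0,0,0,0,0,-8.2],[-1,0,0,0,0,0,-8.2]]';python3 -m crank '[[-1,0,0,0,0,0,-8.2],[-1,0,0,0,0,0,-8.2],[-1,0,0,0,0,0,0],[-1,0,0,0,0,0,0]]'
 python3 -c "
from h import *
s=get_state();print(s['eef_pos'],s['contact_force'],s['qpos'],s['opening']);M=R.from_quat(s['tcp_rot']).as_matrix();print(np.degrees(np.arctan2(M[1,1],M[0,1])))
shot('wrist','w9.png');shot('top','t9.png');shot('scene','s9.png')
"
```

```text
time: 11.2
eef_pos: [0.6031, -0.0585, 0.2116]
tcp_rot: [0.8, 0.596, -0.041, -0.055]
contact_force: [0.4, -0.5, 1.2]
opening: 1.001
time: 11.7
eef_pos: [0.5898, -0.0545, 0.2282]
tcp_rot: [0.598, 0.802, -0.001, -0.002]
contact_force: [0.0, 0.8, -0.1]
opening: 1.001
time: 12.2
eef_pos: [0.5899, -0.0546, 0.2279]
tcp_rot: [0.279, 0.96, -0.0, -0.002]
contact_force: [0.2, -0.0, -1.4]
opening: 0.998
time: 12.6
eef_pos: [0.5907, -0.0549, 0.2288]
tcp_rot: [0.144, 0.99, 0.0, -0.001]
contact_force: [0.3, -0.4, 0.3]
opening: 1.0
[ 0.59066774 -0.05485082  0.22879561] [ 0.31421159 -0.36461485  0.31925584] [-2.63517100e-01  1.26133656e-01  1.80037076e+00 -6.89532943e-06
  1.21789278e+00 -1.54561618e+00] 1.000118917258048
73.45900964058869
```

View pics/w9.png

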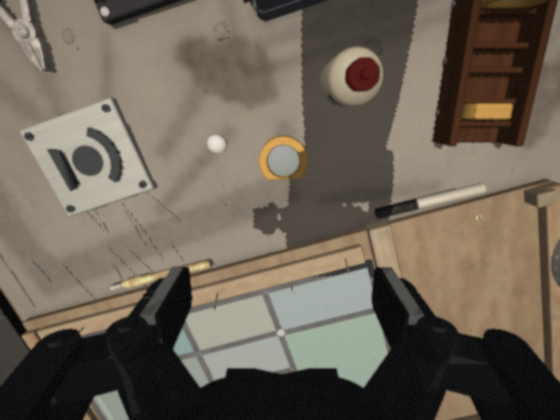

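View pics/t9.png

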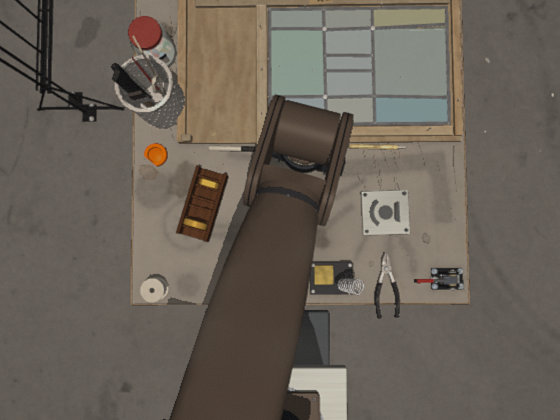

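Run:
```python
from h import *
W=shot('wrist'); T=shot('top'); 
im=W["color"][:,:,::-1]
cv2.imwrite("pics/w9c.png",cv2.resize(im[120:210,230:340],None,fx=7,fy=7,interpolation=cv2.INTER_CUBIC))
cv2.imwrite("pics/w9j.png",cv2.resize(im[90:225,10:165],None,fx=5,fy=5,interpolation=cv2.INTER_CUBIC))
cv2.imwrite("pics/t9j.png",cv2.resize(T["color"][:,:,::-1][180:245,352:418],None,fx=9,fy=9,interpolation=cv2.INTER_CUBIC))
for n in ["nest","nest_flat","cell_flat","flat_mid","jig"]:
    for c,d in (("wrist",W),("top",T)):
        for r in place_of(n,c)[:2]: print(n,c,round(r["p"],2),r["location"],np.round(at(d,r["location"],dict(nest=.01,nest_flat=.017,cell_flat=.007,flat_mid=.007,jig=0)[n]),4))
for c,d in (("wrist",W),("top",T)):
    t=trace("jig",c)[0]
    cn=cv2.findContours(t["pixels"].astype(np.uint8),cv2.RETR_EXTERNAL,cv2.CHAIN_APPROX_NONE)[0]
    r=cv2.minAreaRect(max(cn,key=len)); print(c,t["p"],np.round(at(d,r[0],.01),4),[np.round(at(d,p,.01),4) for p in cv2.boxPoints(r)])
    hsv=cv2.cvtColor(d["color"],cv2.COLOR_RGB2HSV)
    m=cv2.inRange(hsv,(0,150,60),(6,255,255))|cv2.inRange(hsv,(174,150,60),(180,255,255))
    n,l,s,cc=cv2.connectedComponentsWithStats(m)
    for i in range(1,n):
        if s[i,4]>60: print("red",c,s[i],cc[i],np.round(at(d,cc[i],.09),4))
```

```text
nest wrist 0.87 [90.8, 159.1] [ 0.5127 -0.2498  0.01  ]
nest top 0.71 [387.5, 213.2] [ 0.507 -0.26   0.01 ]
nest_flat wrist 0.71 [68.1, 167.2] [ 0.5137 -0.2731  0.017 ]
nest_flat top 0.67 [394.5, 210.5] [ 0.5128 -0.2749  0.017 ]
cell_flat wrist 0.86 [283.2, 157.3] [ 0.5713 -0.0465  0.007 ]
cell_flat top 0.93 [154.9, 153.1] [0.6539 0.2899 0.007 ]
cell_flat top 0.4 [199.8, 205.7] [0.5275 0.1818 0.007 ]
flat_mid wrist 0.95 [282.9, 179.8] [ 0.5957 -0.054   0.007 ]
flat_mid top 0.57 [150.6, 159.9] [0.6376 0.3    0.007 ]
jig wrist 0.71 [93.0, 155.9] [ 0.5101 -0.252   0.    ]
jig top 0.71 [381.3, 215.3] [ 0.5027 -0.2474  0.    ]
wrist 0.88 [ 0.5099 -0.2522  0.01  ] [array([ 0.462 , -0.3081,  0.01  ]), array([ 0.4522, -0.1946,  0.01  ]), array([ 0.5605, -0.1931,  0.01  ]), array([ 0.5763, -0.3184,  0.01  ])]
red wrist [347  57  32  32 789] [362.41444867  72.74524715] [0.5122 0.0346 0.09  ]
top 0.95 [ 0.5087 -0.2542  0.01  ] [array([ 0.562 , -0.1988,  0.01  ]), array([ 0.5613, -0.3113,  0.01  ]), array([ 0.4557, -0.3092,  0.01  ]), array([ 0.4562, -0.1973,  0.01  ])]
red top [128  17  33  32 734] [144.86648501  31.35149864] [0.9125 0.2906 0.09  ]
```

View pics/w9c.png

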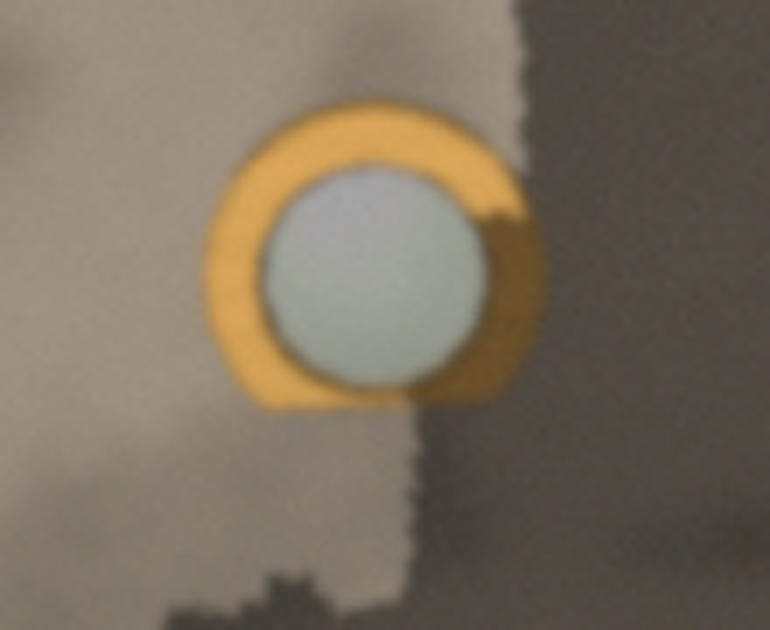

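View pics/w9j.png

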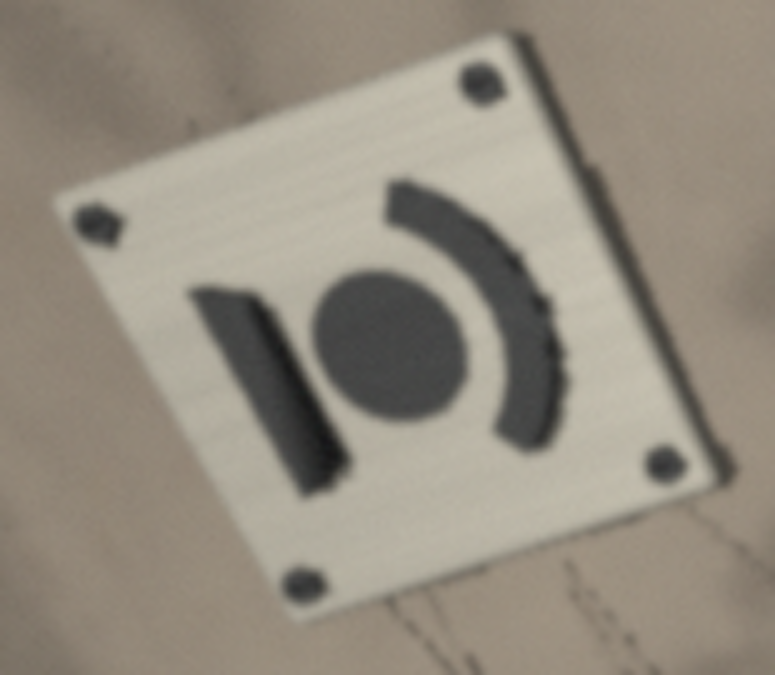

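View pics/t9j.png

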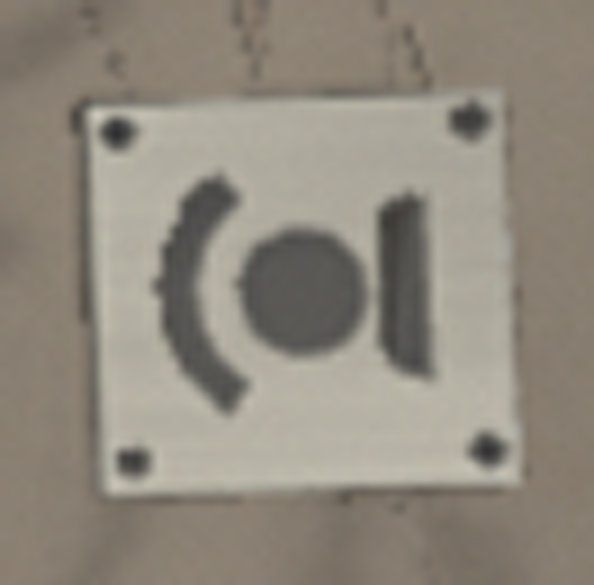

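Run:
```python
from h import *
W=shot('wrist'); T=shot('top')
def an(v): return round(float(np.degrees(np.arctan2(v[1],v[0]))),2)
def screws(d,roi,thr=90):
    x0,y0,x1,y1=roi
    f=8; g=cv2.resize(cv2.cvtColor(d["color"],cv2.COLOR_RGB2GRAY)[y0:y1,x0:x1],None,fx=f,fy=f,interpolation=cv2.INTER_CUBIC)
    m=(g<105).astype(np.uint8); n,l,s,c=cv2.connectedComponentsWithStats(m)
    out=[]
    for i in range(1,n):
        if s[i,4]>200: out.append((s[i,4],((c[i]+.5)/f-.5+[x0,y0])))
    return out
for nm,d,roi in (("W",W,(22,97,150,212)),("T",T,(362,192,408,234))):
    for a,c in screws(d,roi): print(nm,a,np.round(c,2),np.round(at(d,c,.01),4))
S={"T":[(352+118/9,180+132/9),(352+470/9,180+122/9),(352+488/9,180+450/9),(352+134/9,180+462/9)],"W":[(10+482/5,90+82/5),(10+98/5,90+224/5),(10+303/5,90+585/5),(10+665/5,90+464/5)]}
for nm,d in (("T",T),("W",W)):
    P=[at(d,p,.01) for p in S[nm]]
    print(nm,np.round(np.mean(P,0),4),[np.round(p[:2],4) for p in P])
    if nm=="W": P=[P[3],P[2],P[1],P[0]]
    print([an(P[(i+1)%4]-P[i]) for i in range(4)],[round(np.linalg.norm(P[(i+1)%4]-P[i]),4) for i in range(4)])
print(np.round(at(W,(283.7,159.5),.014),4), an(at(W,(230+495/7,120+406/7),.014)-at(W,(230+262/7,120+408/7),.014)))
```

```text
W 18722 [131.47 133.38] [ 0.5009 -0.1957  0.01  ]
W 2971 [106.19 105.48] [ 0.4672 -0.2088  0.01  ]
W 40265 [109.31 150.48] [ 0.5108 -0.2267  0.01  ]
W 3416 [ 29.43 133.46] [ 0.47   -0.3008  0.01  ]
W 43453 [ 87.68 157.75] [ 0.5113 -0.2531  0.01  ]
W 34389 [ 64.92 165.76] [ 0.5122 -0.2814  0.01  ]
W 2286 [142.65 181.6 ] [ 0.5532 -0.2063  0.01  ]
W 2672 [ 70.5  205.69] [ 0.5559 -0.2981  0.01  ]
T 675 [403.67 192.93] [ 0.5545 -0.2987  0.01  ]
T 501 [364.55 194.31] [ 0.5518 -0.207   0.01  ]
T 6159 [373.19 211.74] [ 0.5106 -0.2266  0.01  ]
T 5624 [396.32 211.23] [ 0.5115 -0.2807  0.01  ]
T 9004 [385.16 211.91] [ 0.5101 -0.2546  0.01  ]
T 517 [405.8  229.53] [ 0.4685 -0.302   0.01  ]
T 411 [366.3  230.82] [ 0.4659 -0.2098  0.01  ]
T [ 0.509  -0.2556  0.01  ] [array([ 0.551 , -0.2083]), array([ 0.553, -0.3  ]), array([ 0.4674, -0.303 ]), array([ 0.4647, -0.2112])]
[-88.72, -177.99, 91.65, 1.92] [np.float64(0.0917), np.float64(0.0857), np.float64(0.0919), np.float64(0.0863)]
W [ 0.5129 -0.2539  0.01  ] [array([ 0.4681, -0.209 ]), array([ 0.4713, -0.3014]), array([ 0.5574, -0.2988]), array([ 0.5546, -0.2065])]
[-88.24, -178.3, 91.96, 1.7] [np.float64(0.0924), np.float64(0.0861), np.float64(0.0924), np.float64(0.0865)]
[ 0.5734 -0.0466  0.014 ] 74.1
```

```bash
python3 -c "
from h import *
plan([.5725,-.0475,.06],down(74.1),4)"
```

```text
from [ 0.5919 -0.0553  0.2303] dist mm 171.6 turn deg 0.48
[np.float64(0.52), np.float64(0.05), np.float64(4.26), np.float64(-0.0), np.float64(0.0), np.float64(-0.12)]
[np.float64(0.52), np.float64(0.05), np.float64(4.26), np.float64(-0.0), np.float64(0.0), np.float64(-0.12)]
[np.float64(0.52), np.float64(0.05), np.float64(4.25), np.float64(-0.0), np.float64(0.0), np.float64(-0.12)]
[np.float64(0.52), np.float64(0.06), np.float64(4.26), np.float64(-0.0), np.float64(0.0), np.float64(-0.12)]
```

```bash
python3 -m crank '[[-1,0.5,0.05,4.2,0,0,-0.1],[-1,0.5,0.05,4.2,0,0,-0.1],[-1,0.5,0.05,4.2,0,0,-0.1],[-1,0.5,0.05,4.2,0,0,-0.2],[-1,0,0,0,0,0,0]]';python3 -m crank '[[-1,0,0,0,0,0,0],[-1,0,0,0,0,0,0]]'
python3 - <<'E'
from h import *
d=shot('wrist','w10.png'); s=get_state(); p=s["eef_pos"]; print(p)
print(proj(d,[p[0],p[1],.014]))
hsv=cv2.cvtColor(d["color"],cv2.COLOR_RGB2HSV)
for r in place_of("cell_flat","wrist")[:2]: print(r["p"],r["location"],at(d,r["location"],.007))
E
```

```text
time: 14.05
eef_pos: [0.5675, -0.0462, 0.0556]
tcp_rot: [0.138, 0.99, 0.001, -0.007]
contact_force: [-1.1, 0.4, -0.3]
opening: 1.001
time: 14.25
eef_pos: [0.5757, -0.0484, 0.0654]
tcp_rot: [0.138, 0.99, -0.0, 0.003]
contact_force: [-0.4, -0.1, 0.4]
opening: 0.996
[ 0.57583567 -0.04849755  0.06574937]
[280.41954489 239.22021686]
0.84 [279.3, 228.6] [ 0.57169497 -0.04806714  0.007     ]
```

View pics/w10.png

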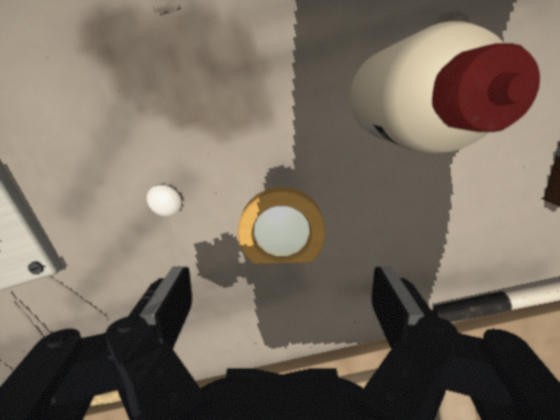

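```bash
python3 -m crank '[[-1,0.2,0,2,0,0,0],[-1,0.2,0,1.5,0,0,0],[-1,0,0,0.8,0,0,0],[-1,0,0,0,0,0,0],[-1,0,0,0,0,0,0]]'; python3 -m crank '[[-1,0,0,0,0,0,0],[-1,0,0,0,0,0,0]]'
```

```text
time: 14.85
eef_pos: [0.5697, -0.0467, 0.0196]
tcp_rot: [0.138, 0.99, -0.0, 0.0]
contact_force: [-0.6, -0.4, -0.3]
opening: 0.998
time: 15.05
eef_pos: [0.57, -0.0468, 0.0201]
tcp_rot: [0.138, 0.99, -0.0, 0.001]
contact_force: [0.6, 0.3, 0.8]
opening: 1.001
```

```bash
python3 -m crank '[[-1,-0.1,0,0.5,0,0,0],[-1,0,0,0,0,0,0],[-0.2,0,0,0,0,0,0],[0,0,0,0,0,0,0],[0.2,0,0,0,0,0,0]]' 25; python3 -m crank '[[0.4,0,0,0,0,0,0],[0.4,0,0,0,0,0,0],[0.4,0,0,0,0,0,0]]'
python3 - <<'E'
from h import *
d=shot('wrist','w11.png'); s=get_state(); p=s["eef_pos"]; print(p,s["contact_force"],s["opening"])
E
```

```text
time: 15.55
eef_pos: [0.5705, -0.0471, 0.0146]
tcp_rot: [0.138, 0.99, -0.0, 0.0]
contact_force: [0.7, -0.2, -0.6]
opening: 0.618
time: 15.85
eef_pos: [0.5705, -0.047, 0.0146]
tcp_rot: [0.138, 0.99, -0.0, 0.0]
contact_force: [0.6, -1.0, 1.9]
opening: 0.62
[ 0.57052816 -0.04703077  0.01456663] [-0.15695179 -0.42869304  1.49463906] 0.621147905720243
```

View pics/w11.png

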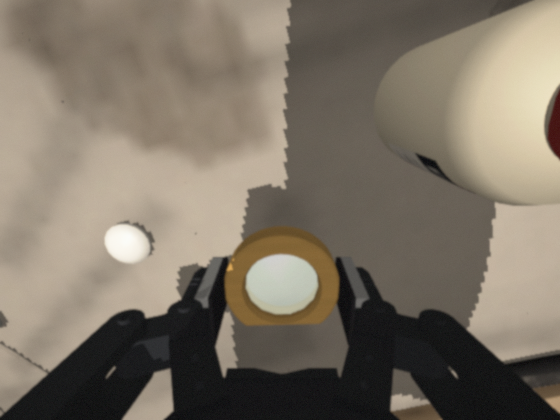

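```bash
python3 - <<'E'
from h import *
d=shot('wrist'); s=get_state(); p=s["eef_pos"]; Rt=R.from_quat(s["tcp_rot"])
g=d["color"]; im=g[:,:,::-1]
cv2.imwrite("pics/w11c.png",cv2.resize(im[215:340,205:360],None,fx=5,fy=5,interpolation=cv2.INTER_CUBIC))
for q in ((0,0),(20,0),(-20,0),(27,0)): print(q,[np.round(proj(d,[*(p+Rt.apply([q[0]/1000,q[1]/1000,0]))[:2],z]),1) for z in (.014,)])
for px in ((282,284),): print(np.round(Rt.inv().apply(at(d,px,.0135)-p),4))
E
python3 -m crank '[[0.4,0,0,0,0,0,0],[0.4,0,0,-1,0,0,0],[0.4,0,0,-2,0,0,0],[0.4,0,0,-3,0,0,0],[0.4,0,0,-1,0,0,0]]' 40
```

```text
(0, 0) [array([280.1, 285.3])]
(20, 0) [array([280. , 245.8])]
(-20, 0) [array([280.2, 321.6])]
(27, 0) [array([280. , 231.1])]
[0.0004 0.0009 0.0011]
time: 16.45
eef_pos: [0.5718, -0.0473, 0.0873]
tcp_rot: [0.138, 0.99, -0.0, 0.002]
contact_force: [0.9, -0.1, -0.9]
opening: 0.611
```

View pics/w11c.png

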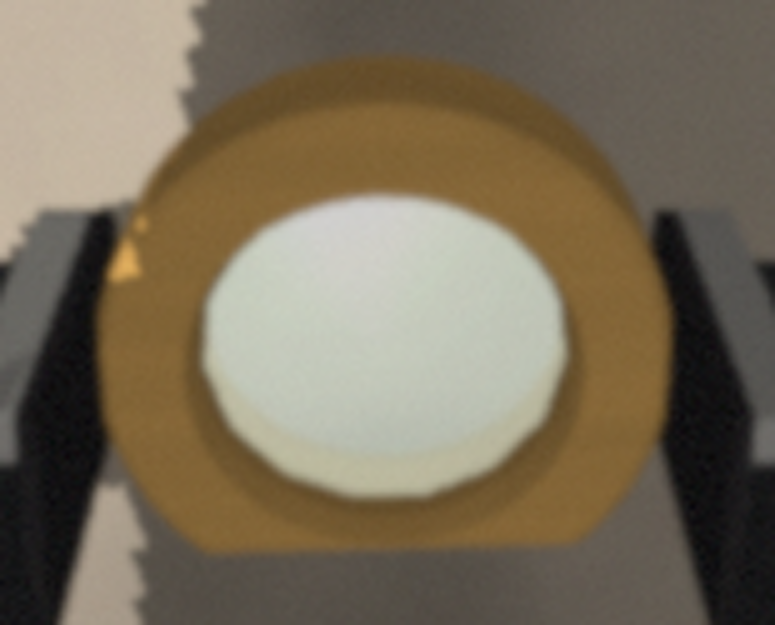

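```bash
python3 -m crank '[[0.4,0,0,0,0,0,0]]'; python3 -c "
from h import *
np.set_printoptions(legacy='1.25')
plan([.5105,-.252,.10],down(0.0),9)"
```

```text
time: 16.55
eef_pos: [0.5715, -0.0472, 0.0863]
tcp_rot: [0.138, 0.99, -0.0, 0.002]
contact_force: [0.8, 0.2, -1.1]
opening: 0.612
from [ 0.5715 -0.0472  0.0863] dist mm 214.1 turn deg 74.12
[0.03, -2.37, -0.15, 0.02, 0.02, 8.24]
[-0.31, -2.36, -0.15, 0.02, 0.02, 8.24]
[-0.65, -2.28, -0.16, 0.02, 0.02, 8.24]
[-0.96, -2.17, -0.15, 0.02, 0.02, 8.24]
[-1.27, -2.01, -0.15, 0.02, 0.02, 8.24]
[-1.54, -1.8, -0.15, 0.02, 0.02, 8.24]
[-1.79, -1.57, -0.15, 0.02, 0.02, 8.24]
[-1.99, -1.29, -0.15, 0.02, 0.02, 8.24]
[-2.15, -1.0, -0.15, 0.02, 0.02, 8.24]
```

```bash
python3 -m crank '[[0.4,0,-2.4,-0.2,0,0,8.2],[0.4,-0.3,-2.4,-0.2,0,0,8.2],[0.4,-0.6,-2.3,-0.2,0,0,8.2],[0.4,-1,-2.2,-0.1,0,0,8.2],[0.4,-1.3,-2,-0.1,0,0,8.2]]';python3 -m crank '[[0.4,-1.5,-1.8,-0.1,0,0,8.2],[0.4,-1.8,-1.5,-0.1,0,0,8.2],[0.4,-2,-1.3,-0.1,0,0,8.2],[0.4,-2.1,-1,-0.1,0,0,8.3],[0.4,0,0,0,0,0,0]]';python3 -m crank '[[0.4,0,0,0,0,0,0],[0.4,0,0,0,0,0,0]]'
python3 - <<'E'
from h import *
d=shot('wrist','w12.png'); s=get_state(); p=s["eef_pos"]; M=R.from_quat(s["tcp_rot"]); print(p,M.as_matrix().round(4).tolist(),s['qpos'])
t=shot('top','t12.png',(330,150,450,250),6);shot('scene','s12.png',(270,150,430,300),4)
E
```

```text
time: 17.05
eef_pos: [0.5348, -0.1623, 0.0904]
tcp_rot: [0.479, 0.878, -0.0, -0.002]
contact_force: [0.2, -0.7, -0.2]
opening: 0.611
time: 17.55
eef_pos: [0.5086, -0.2539, 0.0948]
tcp_rot: [0.707, 0.707, -0.0, -0.001]
contact_force: [1.2, -0.1, -2.1]
opening: 0.611
time: 17.75
eef_pos: [0.5095, -0.251, 0.0952]
tcp_rot: [0.705, 0.709, -0.0, -0.001]
contact_force: [0.6, 1.0, -0.8]
opening: 0.61
[ 0.50976118 -0.25099384  0.09545901] [[-0.0059, 1.0, -0.0013], [1.0, 0.0059, 0.0012], [0.0012, -0.0013, -1.0]] [-6.36137056e-01  2.30763368e-01  1.94773295e+00  2.44579311e-04
  9.64813380e-01 -6.42172079e-01]
```

View pics/w12.png

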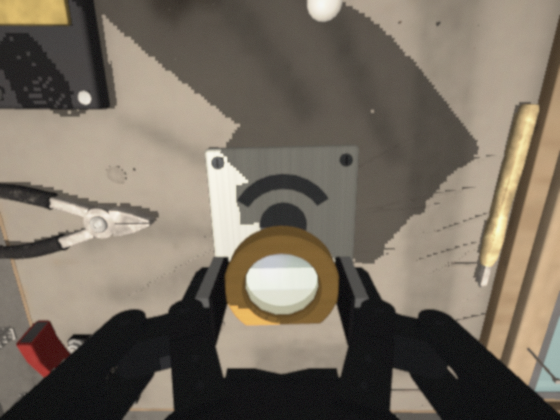

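View pics/s12.png

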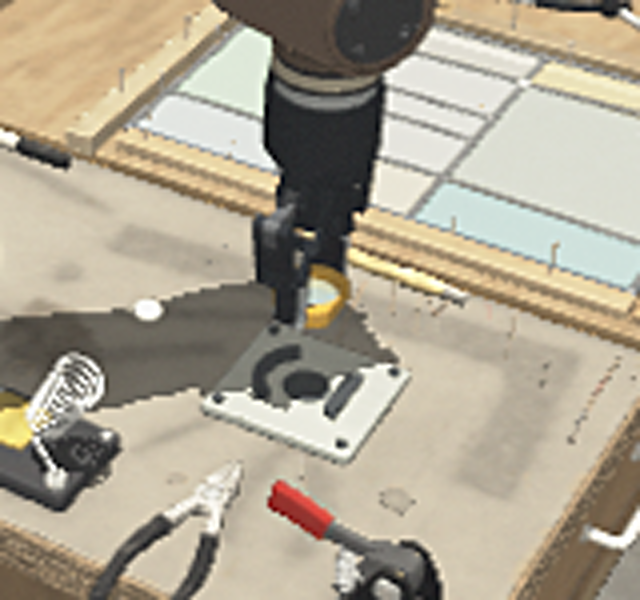

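Run:
```python
from h import *
d=shot('wrist'); p=get_state()["eef_pos"]
g=cv2.cvtColor(d["color"],cv2.COLOR_RGB2GRAY); f=8
P=[]
for (x,y) in ((217,162),(346,160)):
    x0,y0=x-9,y-9; c=cv2.resize(g[y0:y+9,x0:x+9],None,fx=f,fy=f,interpolation=cv2.INTER_CUBIC)
    med=np.median(c); m=(c<(med+c.min())/2).astype(np.uint8); n,l,s,cc=cv2.connectedComponentsWithStats(m)
    # closest to centre
    i=min(range(1,n),key=lambda i:np.linalg.norm(cc[i]-72) if s[i,4]>300 else 1e9)
    q=(cc[i]+.5)/f-.5+[x0,y0]; P.append(at(d,q,.01)); print(q,s[i],P[-1])
mid=np.mean(P,0); v=P[1]-P[0]; print(mid,np.linalg.norm(v),np.degrees(np.arctan2(v[1],v[0])))
print("nest W", mid+.0462*np.array([.0297,-.9996,0]))
im=d["color"][:,:,::-1]; cv2.imwrite("pics/w12c.png",cv2.resize(im[140:340,195:370],None,fx=3.5,fy=3.5,interpolation=cv2.INTER_CUBIC))
Rt=R.from_quat(get_state()["tcp_rot"])
for a in (27,-20): print(a,proj(d,p+Rt.apply([a/1000,0,.0006])))
```

```text
[216.75575963 161.78776748] [  27   29   92   93 7010] [ 0.46721017 -0.20849061  0.01      ]
[344.59661999 159.00255947] [  18   21   94   93 6642] [ 0.55337752 -0.20614237  0.01      ]
[ 0.51029385 -0.20731649  0.01      ] 0.08619933604061664 1.5610420708405914
nest W [ 0.51166599 -0.25349801  0.01      ]
27 [279.11401988 234.24950863]
-20 [279.3597594  324.31192878]
```

View pics/w12c.png

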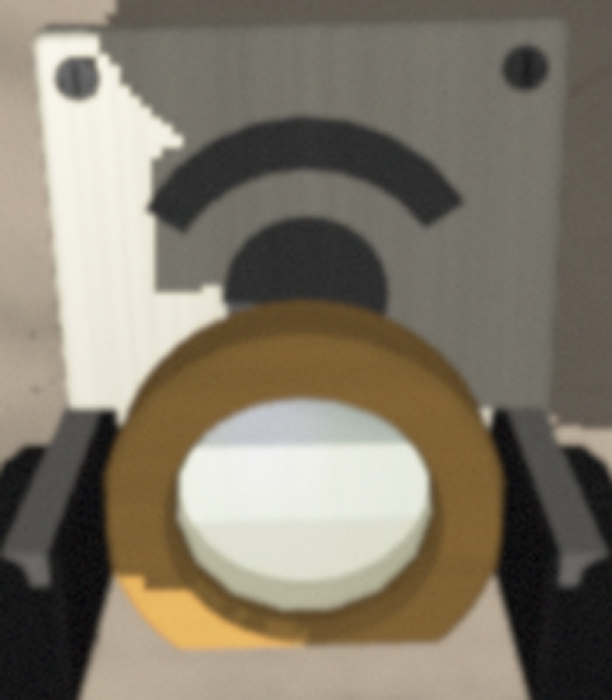

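Run:
```python
from h import *
for i in range(4):
    d=shot('wrist'); s=get_state(); Rt=R.from_quat(s["tcp_rot"]); T=np.array(d["cam_to_world"]); p=s["eef_pos"]
    C=Rt.inv().as_matrix()@T[:3,:3]
    print(np.round(Rt.inv().apply(T[:3,3]-p),4),np.round(C[:,2],4),np.round(p,5),s['tcp_rot'].round(4))
```

```text
[ 0.0816  0.001  -0.1253] [ 3.155e-01 -1.000e-04 -9.489e-01] [ 0.51017 -0.25146  0.09621] [ 7.052e-01  7.090e-01  0.000e+00 -1.000e-04]
[ 0.0816  0.0011 -0.1253] [ 3.155e-01 -1.000e-04 -9.489e-01] [ 0.51016 -0.25166  0.09633] [ 0.7053  0.7089 -0.     -0.    ]
[ 0.0816  0.0011 -0.1253] [ 3.155e-01 -2.000e-04 -9.489e-01] [ 0.51018 -0.25178  0.09639] [0.7054 0.7088 0.     0.    ]
[ 0.0816  0.0011 -0.1253] [ 3.156e-01 -2.000e-04 -9.489e-01] [ 0.51017 -0.2519   0.09641] [7.055e-01 7.087e-01 0.000e+00 1.000e-04]
```

```bash
python3 -m crank '[[0.4,0,0,0,0,0,0],[0.4,0,0,0,0,0,0],[0.4,0,0,0,0,0,0]]'
python3 - <<'E'
from h import *
d=shot('wrist'); s=get_state(); p=s["eef_pos"]; Rt=R.from_quat(s["tcp_rot"]); M=Rt.as_matrix()
g=cv2.cvtColor(d["color"],cv2.COLOR_RGB2GRAY); f=8
P=[]
for (x,y) in ((217,162),(345,160)):
    x0,y0=x-9,y-9; c=cv2.resize(g[y0:y+9,x0:x+9],None,fx=f,fy=f,interpolation=cv2.INTER_CUBIC)
    med=np.median(c); m=(c<(med+c.min())/2).astype(np.uint8); n,l,s_,cc=cv2.connectedComponentsWithStats(m)
    i=min(range(1,n),key=lambda i:np.linalg.norm(cc[i]-72) if s_[i,4]>300 else 1e9)
    q=(cc[i]+.5)/f-.5+[x0,y0]; P.append(at(d,q,.01)); print(q,s_[i])
mid=np.mean(P,0); v=P[1]-P[0]; print("ang",np.degrees(np.arctan2(v[1],v[0])))
print("nest W", mid+.0462*np.array([.0297,-.9996,0]), "tcp",p,"yaw",np.degrees(np.arctan2(M[1,1],M[0,1])))
for a in (27,0,-20): print(a,proj(d,p+Rt.apply([a/1000,0,.0006])),proj(d,p+Rt.apply([0,a/1000,.0006])))
im=d["color"][:,:,::-1]; cv2.imwrite("pics/w13c.png",cv2.resize(im[222:337,205:360],None,fx=5,fy=5,interpolation=cv2.INTER_CUBIC))
E
```

```text
time: 18.45
eef_pos: [0.51, -0.2522, 0.0964]
tcp_rot: [0.706, 0.708, 0.0, 0.0]
contact_force: [-0.1, -0.4, -2.2]
opening: 0.609
[217.26948381 159.6877193 ] [  25    0  119  108 7410]
[344.5330082  157.11031159] [  26    8   92   92 6523]
ang 1.356479384322015
nest W [ 0.51191377 -0.25333669  0.01      ] tcp [ 0.50997945 -0.25222735  0.09634296] yaw 0.2157366931448017
27 [278.88730047 233.76245739] [337.61689323 287.69229525]
0 [279.05647975 287.72112343] [279.05647975 287.72112343]
-20 [279.16953294 323.77872895] [235.67522844 287.7424792 ]
```

View pics/w13c.png

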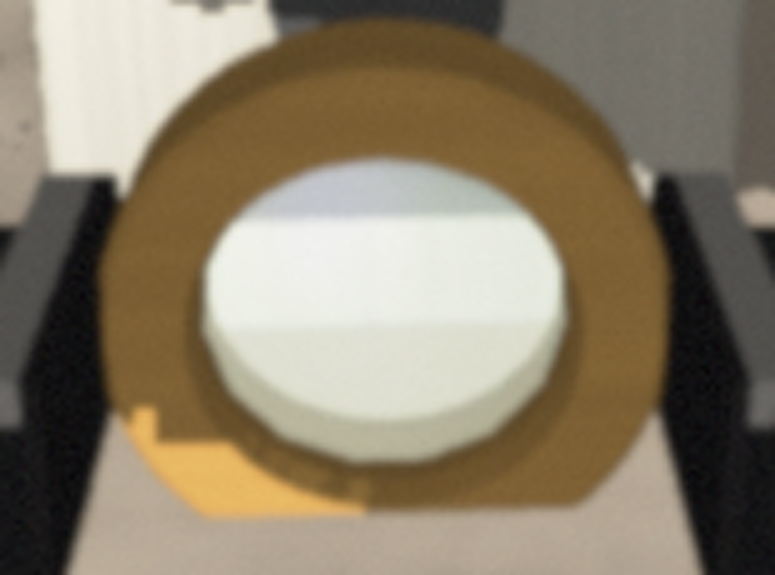

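```bash
python3 -m crank '[[0.4,-0.1,0,2.5,0,0,0],[0.4,0,0.03,2,0,0,0],[0.4,0,0,1.4,0,0,0],[0.4,0,0,0,0,0,0],[0.4,0,0,0,0,0,0]]';python3 -m crank '[[0.4,0,0,0,0,0,0],[0.4,0,0,0,0,0,0],[0.4,0,0,0,0,0,0],[0.4,0,0,0,0,0,0],[0.4,0,0,0,0,0,0]]'
python3 - <<'E'
from h import *
d=shot('wrist','w14.png'); s=get_state(); p=s["eef_pos"]; Rt=R.from_quat(s["tcp_rot"]);print(p,s["contact_force"])
im=d["color"][:,:,::-1]; cv2.imwrite("pics/w14c.png",cv2.resize(im[185:345,190:375],None,fx=4,fy=4,interpolation=cv2.INTER_CUBIC))
E
```

```text
time: 19.0
eef_pos: [0.5105, -0.2533, 0.0375]
tcp_rot: [0.706, 0.708, -0.0, 0.0]
contact_force: [-0.0, -0.8, -1.0]
opening: 0.614
time: 19.5
eef_pos: [0.5104, -0.2532, 0.0376]
tcp_rot: [0.706, 0.708, 0.0, 0.0]
contact_force: [0.2, -0.5, -2.0]
opening: 0.611
[ 0.51034959 -0.2532305   0.03749473] [ 0.26404446  0.11242089 -1.72049104]
```

View pics/w14c.png

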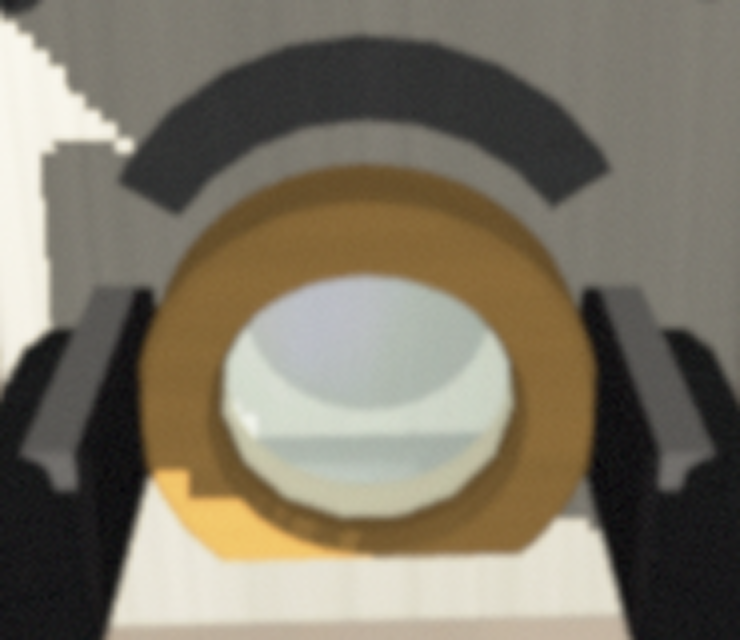

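View pics/w14.png

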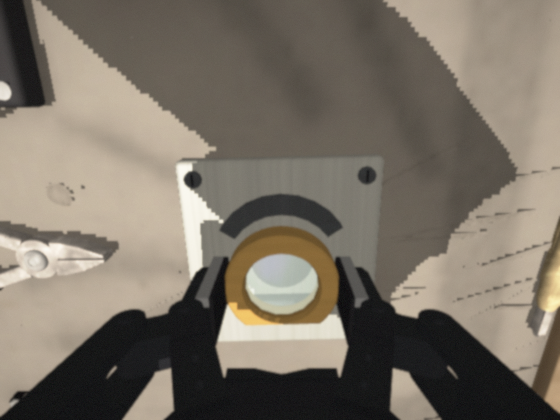

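Run:
```python
from h import *
d=shot('wrist'); s=get_state(); p=s["eef_pos"]; Rt=R.from_quat(s["tcp_rot"]); jx=np.array([.0297,-.9996,0])
C=lambda x,y:(190+(x+.5)/4-.5,185+(y+.5)/4-.5)
print("from arc apex",at(d,C(367,120),.017)+.0282*jx, "floor-edge z.010", at(d,C(367,120),.010)+.0282*jx)
a=at(d,C(178,212),.017);b=at(d,C(555,205),.017); print("ends",a,b,"mid",(a+b)/2+.0158*jx,np.linalg.norm(b-a),"ang",np.degrees(np.arctan2((b-a)[1],(b-a)[0])))
z=p[2]-.0006
t=at(d,C(368,200),z); f=at(d,C(370,555),z); l=at(d,C(140,380),z); r=at(d,C(597,380),z)
print("cell top edge/flat",t,f,"centre y",t[1]-.027,f[1]+.020,"x",(l[0]+r[0])/2, "w",r[0]-l[0]); fl=at(d,C(520,550),z)-at(d,C(222,560),z); print(np.degrees(np.arctan2(fl[1],fl[0])))
g=cv2.cvtColor(d["color"],cv2.COLOR_RGB2GRAY); k=8; P=[]
for (x,y) in ((193,179),(367,175)):
    x0,y0=x-11,y-11; c=cv2.resize(g[y0:y+11,x0:x+11],None,fx=k,fy=k,interpolation=cv2.INTER_CUBIC)
    m=(c<(np.median(c)+c.min())/2).astype(np.uint8); n,L,s_,cc=cv2.connectedComponentsWithStats(m)
    i=min(range(1,n),key=lambda i:np.linalg.norm(cc[i]-88) if s_[i,4]>300 else 1e9)
    q=(cc[i]+.5)/k-.5+[x0,y0]; P.append(at(d,q,.01)); print(q,s_[i])
print("screws nest",np.mean(P,0)+.0462*jx); v=P[1]-P[0]; print(np.degrees(np.arctan2(v[1],v[0])),np.linalg.norm(v))
```

```text
from arc apex [ 0.51214212 -0.25277775  0.017     ] floor-edge z.010 [ 0.51215311 -0.25531398  0.01      ]
ends [ 0.48750868 -0.23700434  0.017     ] [ 0.53501356 -0.2358906   0.017     ] mid [ 0.51173038 -0.25224115  0.017     ] 0.04751793614652295 ang 1.3430461823263582
cell top edge/flat [ 0.51141348 -0.22664957  0.0368176 ] [ 0.51182307 -0.27303092  0.0368176 ] centre y -0.2536495673181352 -0.25303092343471234 x 0.5115547778313879 w 0.05220791868068675
2.4853169819149294
[192.89519824 179.49151182] [   27    33   125   126 11678]
[366.62808525 175.18836624] [   27    32   121   121 10534]
screws nest [ 0.51173176 -0.25364532  0.01      ]
1.6417740514599717 0.08621891158489568
```

```bash
python3 -m crank '[[0.4,0.02,0,0,0,0,0.7],[0.4,0,0,0.3,0,0,0],[0.4,0,0,0.3,0,0,0],[0.4,0,0,0,0,0,0],[0.4,0,0,0,0,0,0]]';python3 -m crank '[[0.4,0,0,0.3,0,0,0],[0.4,0,0,0.2,0,0,0],[0.4,0,0,0,0,0,0],[0.4,0,0,0,0,0,0]]'
```

```text
time: 20.1
eef_pos: [0.5102, -0.2529, 0.031]
tcp_rot: [0.71, 0.704, -0.0, -0.0]
contact_force: [-0.5, -0.5, -2.2]
opening: 0.618
time: 20.5
eef_pos: [0.5102, -0.2529, 0.0262]
tcp_rot: [0.71, 0.704, -0.0, -0.0]
contact_force: [0.0, 0.7, -0.3]
opening: 0.611
```

```bash
python3 -m crank '[[0.4,0,0,0.1,0,0,0],[0.4,0,0,0,0,0,0],[0.4,0,0,0,0,0,0]]';python3 -m crank '[[0.4,0,0,0.08,0,0,0],[0.4,0,0,0,0,0,0],[0.4,0,0,0,0,0,0]]'
python3 - <<'E'
from h import *
shot('wrist','w15.png',(170,170,390,350),3.5)
E
```

```text
time: 20.8
eef_pos: [0.5103, -0.253, 0.0253]
tcp_rot: [0.71, 0.704, 0.0, -0.0]
contact_force: [-0.1, 0.6, -2.2]
opening: 0.607
time: 21.1
eef_pos: [0.5104, -0.253, 0.0247]
tcp_rot: [0.71, 0.704, 0.0, -0.0]
contact_force: [0.0, 0.2, 1.2]
opening: 0.607
```

View pics/w15.png

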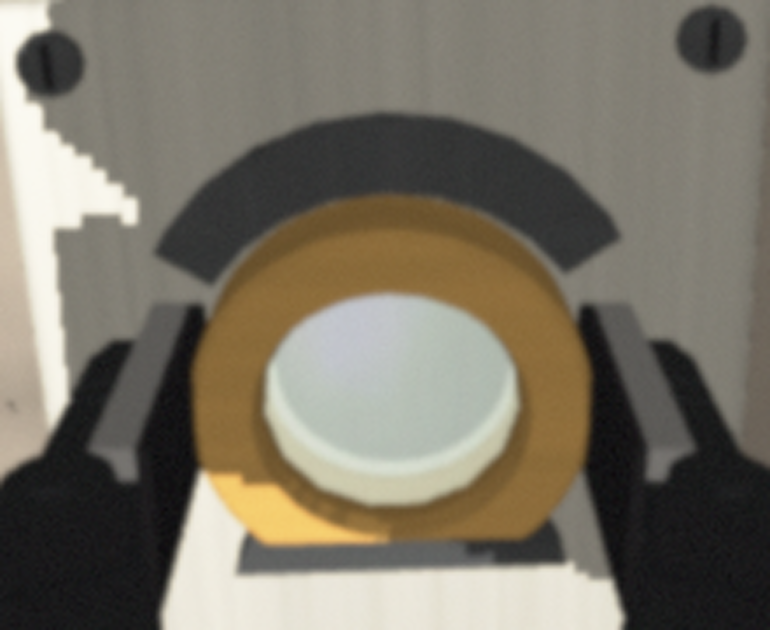

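The cell is between the walls, with its flat against the dark wall at about (285,325) in the full picture. First contact is at TCP z = 0.0247, the seated height. Releasing and lifting away.

```bash
python3 -m crank '[[0.1,0,0,0,0,0,0],[-0.3,0,0,0,0,0,0],[-0.6,0,0,0,0,0,0],[-0.6,0,0,0,0,0,0],[-0.6,0,0,-1,0,0,0]]';python3 -m crank '[[-0.6,0,0,-3,0,0,0],[-0.6,0,0,-4,0,0,0],[-0.6,0,0,-4,0,0,0],[-0.6,0,0,-2,0,0,0],[-0.6,0,0,0,0,0,0]]';python3 -m crank '[[-0.6,0,0,0,0,0,0],[-0.6,0,0,0,0,0,0],[-0.6,0,0,0,0,0,0]]'
python3 - <<'E'
from h import *
d=shot('wrist','w16.png'); print(get_state()["eef_pos"])
cv2.imwrite("pics/w16c.png",cv2.resize(d["color"][:,:,::-1][140:280,200:370],None,fx=4.3,fy=4.3,interpolation=cv2.INTER_CUBIC))
shot('scene','s16.png',(260,190,440,320),4.3)
for n,h in(("cell_flat",.017),("flat_mid",.017),("nest_flat",.017)):
    for r in place_of(n,"wrist")[:1]: print(n,r["p"],r["location"],at(d,r["location"],h))
E
```

```text
time: 21.65
eef_pos: [0.5093, -0.2525, 0.0335]
tcp_rot: [0.71, 0.704, -0.0, -0.001]
contact_force: [0.2, -0.1, -0.7]
opening: 0.798
time: 22.15
eef_pos: [0.5126, -0.2546, 0.17]
tcp_rot: [0.71, 0.704, 0.001, 0.005]
contact_force: [-0.4, -0.0, 0.5]
opening: 0.799
time: 22.45
eef_pos: [0.5093, -0.2523, 0.1624]
tcp_rot: [0.71, 0.704, -0.0, -0.002]
contact_force: [0.2, 0.1, -0.6]
opening: 0.8
[ 0.50948058 -0.25242992  0.16261804]
cell_flat 0.82 [280.0, 196.9] [ 0.50869079 -0.25166647  0.017     ]
flat_mid 0.77 [283.9, 223.3] [ 0.51202564 -0.27707321  0.017     ]
nest_flat 0.95 [284.4, 220.4] [ 0.51250338 -0.27421931  0.017     ]
```

View pics/w16c.png

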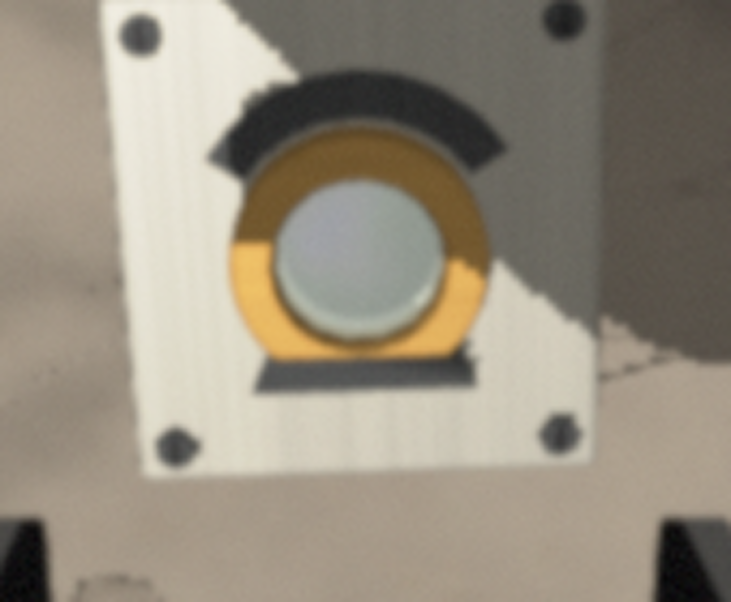

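View pics/s16.png

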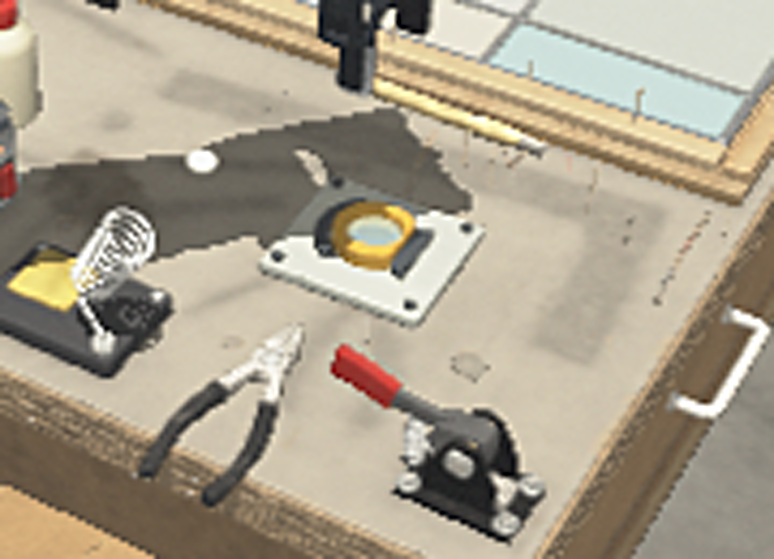

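Run:
```python
from h import *
shot('top','t17.png'); s=get_state(); print(s["contact_force"],s["time"])
```

```text
[-0.81037319  0.45634108  0.00140816] 22.75
```

View pics/t17.png

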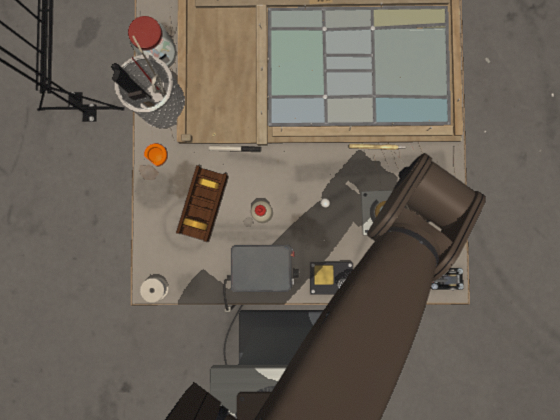

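The top view shows the two other cells still in the rack at (208,184) and (194,224). The bottle (261,211), nugget (325,203), marker (236,149) and cutter (376,147) are where they started, and the hand is clear of everything. Handing in.

```bash
python3 -c "
from plant import *
print(sign_off())"
```

```text
the job is handed in; nothing more can be done
None
```

I handed the job in at about 23 s, and the last pictures show cell_flat home in the jig's nest. No verdict was reported.

**What I did:** I took the large flatted cell by its faces from the middle slot and carried it to a free patch of bench. There I tilted it 48°, set its edge down and let it lie flat, with the fingers clear. I then gripped it across its rim and turned it about 75° until its flat was parallel to the flat wall to within about 1°. I lowered it until first contact, which came at the expected seated height (TCP z = 0.0247), then opened the fingers and backed off.

**Last checks that agreed:**
- The wrist and scene pictures show the cell level between both walls, its flat at the flat wall and the gap even.
- The other two cells stand in their slots. The bottle, nugget, marker, cutter and pliers look where they started.
- The hand is clear of everything, with no meaningful contact force.

**Checks that disagreed:**
- The top and wrist cameras differed by about 1–2 mm on where the nest is. I went by comparing the cell with the nest in the same wrist picture, where they agreed to about 0.4 mm.
- After release, the networks put flat_mid about 3 mm from nest_flat, and the cell's centre about 3 mm off in x from my own measurement. That matches their usual scatter and stays within the limits, but it leaves little to spare on the 4 mm centre limit.

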